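Put away the sharpening kit

TASK

Put away the sharpening kit after the carving class. Hang every strop from the slotted block upright on a stud of its own on the stand, head through the keyhole and strop let fully down so that it locks behind the head; and stand all the oil tins on the low shelf in one straight row along the shelf's middle line, squared to the shelf, side by side with no more than a finger's width between neighbours. Any order will do; leave everything else on the bench alone.

Things in the scene. Friction and masses are not known exactly. Their poses are not given: they have to be found in the camera images.
- strop0_mid (a point): Wooden paddle strop, lower part leather brown, 70 mm wide, 12 mm thick, 170 mm tall, 0.16 kg, faces alike, standing in a slot of the block. A keyhole goes through it: a 30 mm wide hole (centre 28 mm below the seat) and a 15 mm wide slot up from it. Point: its centre, 85 mm below its top edge; axes: x through its thickness, y across its width, z towards its top. Absent in some starts.
- strop0_seat (a point): The seat of the keyhole in strop0, 60 mm below the top edge, 25 mm above the strop's centre: where the stud's shank axis lies, mid-thickness, when hung. Same axes as the strop.
- strop1_mid (a point): Same as strop0. Point: its centre, 85 mm below its top edge; axes: x through its thickness, y across its width, z towards its top. Absent in some starts.
- strop1_seat (a point): The seat of the keyhole in strop1, 60 mm below the top edge, 25 mm above the strop's centre: where the stud's shank axis lies, mid-thickness, when hung. Same axes as the strop.
- strop2_mid (a point): Same as strop0. Point: its centre, 85 mm below its top edge; axes: x through its thickness, y across its width, z towards its top. Absent in some starts.
- strop2_seat (a point): The seat of the keyhole in strop2, 60 mm below the top edge, 25 mm above the strop's centre: where the stud's shank axis lies, mid-thickness, when hung. Same axes as the strop.
- stud0 (a point): Headed steel stud on the stand's rail, pointing to the stand's -x (robot's side), 160 mm above the table. The point: on its axis, middle of the 20 mm of bare shank. Shank 10 mm across; head 22 mm across, 5 mm thick, front face 15 mm before the point; rail face 10 mm behind the point, rail top 12 mm above it. x from head to rail, y along the rail, z up.
- stud1 (a point): Same as stud0; the three studs are 90 mm apart in a level row. x from head to rail, y along the rail, z up.
- stud2 (a point): Same as stud0; the three studs are 90 mm apart in a level row. x from head to rail, y along the rail, z up.
- block: Fixed dark wooden block, 82 x 170 x 53 mm, with three through slots 52 mm apart, each 14 mm wide and 45 mm deep, floor 8 mm above the table. Origin under its centre; y runs across the slots, x along them.
- stand: Fixed wooden stand: foot 100 x 290 mm, two posts and a rail 290 mm long, 32 mm high, top 172 mm above the table, with three headed studs on its front. Origin on the table under the rail; x from front to back, y along the rail.
- shelf_top (a point): Centre of the top of the fixed low plywood shelf, 140 mm deep (x) and 360 mm long (y), top 20 mm above the table. x from front to back, y along the shelf.
- tin0_mid (a point): Squat flat-sided oil tin, standing loose, 56 mm (x) x 62 mm (y) x 52 mm tall plus a 22 mm wide black cap 10 mm high off centre on top (15 mm along y); 0.3 kg. Point: its centre, 26 mm above its foot; z up. Absent in some starts.
- tin1_mid (a point): Same as tin0: centre of the tin. Absent in some starts.
- tin2_mid (a point): Same as tin0: centre of the tin. Absent in some starts.
- tin3_mid (a point): Same as tin0: centre of the tin. Absent in some starts.
- tin4_mid (a point): Same as tin0: centre of the tin. Absent in some starts.
- chisel: loose chisel with a wooden handle, 200 mm, lying in front of the tins; not part of the job, to be left alone.
- cork: loose cork sanding block 60 x 90 x 35 mm at the left; not part of the job, to be left alone.
- mallet: loose hammer 260 mm, lying at the left; not part of the job, to be left alone.
- jar: loose white plastic jar, 80 mm across, 130 mm tall, at the right; not part of the job, to be left alone.
- brush: loose dusting brush lying at the left; not part of the job, to be left alone.
- wax: loose round pink wax cake, 80 mm across, 50 mm high, at the right; not part of the job, to be left alone.

How it is judged:
At the end, for the whole second after the job is handed in: Each strop hangs upright, keyhole seat within 9 mm of a stud's shank point; tins stand upright on the shelf, within 20 mm of its middle line, square within 0.2 rad, centres at most 86 mm from a neighbour; all at rest ((distance between strop0_seat and stud0 below 0.009 m or distance between strop0_seat and stud1 below 0.009 m or distance between strop0_seat and stud2 below 0.009 m) and angle between each of strop0_mid, strop1_mid, strop2_mid's own z axis and vertical below 0.2 rad and linear speed of each of strop0, strop1, strop2, tin0, tin1, tin2, tin3, tin4 below 0.03 m/s and (distance between strop1_seat and stud0 below 0.009 m or distance between strop1_seat and stud1 below 0.009 m or distance between strop1_seat and stud2 below 0.009 m) and (distance between strop2_seat and stud0 below 0.009 m or distance between strop2_seat and stud1 below 0.009 m or distance between strop2_seat and stud2 below 0.009 m) and x of tin0_mid in the frame of shelf_top between -0.02 and 0.02 m and y of tin0_mid in the frame of shelf_top between -0.155 and 0.155 m and z of tin0_mid in the frame of shelf_top between 0.02 and 0.032 m and angle between each of tin0_mid, tin1_mid, tin2_mid, tin3_mid, tin4_mid's own z axis and vertical below 0.12 rad and (angle between the x axis of tin0_mid and the x axis of shelf_top, either way round below 0.2 rad or angle between the x axis of tin0_mid and the y axis of shelf_top, either way round below 0.2 rad) and (horizontal distance between tin0_mid and tin1_mid below 0.086 m or horizontal distance between tin0_mid and tin2_mid below 0.086 m or horizontal distance between tin0_mid and tin3_mid below 0.086 m or horizontal distance between tin0_mid and tin4_mid below 0.086 m) and x of tin1_mid in the frame of shelf_top between -0.02 and 0.02 m and y of tin1_mid in the frame of shelf_top between -0.155 and 0.155 m and z of tin1_mid in the frame of shelf_top between 0.02 and 0.032 m and (angle between the x axis of tin1_mid and the x axis of shelf_top, either way round below 0.2 rad or angle between the x axis of tin1_mid and the y axis of shelf_top, either way round below 0.2 rad) and (horizontal distance between tin1_mid and tin0_mid below 0.086 m or horizontal distance between tin1_mid and tin2_mid below 0.086 m or horizontal distance between tin1_mid and tin3_mid below 0.086 m or horizontal distance between tin1_mid and tin4_mid below 0.086 m) and x of tin2_mid in the frame of shelf_top between -0.02 and 0.02 m and y of tin2_mid in the frame of shelf_top between -0.155 and 0.155 m and z of tin2_mid in the frame of shelf_top between 0.02 and 0.032 m and (angle between the x axis of tin2_mid and the x axis of shelf_top, either way round below 0.2 rad or angle between the x axis of tin2_mid and the y axis of shelf_top, either way round below 0.2 rad) and (horizontal distance between tin2_mid and tin0_mid below 0.086 m or horizontal distance between tin2_mid and tin1_mid below 0.086 m or horizontal distance between tin2_mid and tin3_mid below 0.086 m or horizontal distance between tin2_mid and tin4_mid below 0.086 m) and x of tin3_mid in the frame of shelf_top between -0.02 and 0.02 m and y of tin3_mid in the frame of shelf_top between -0.155 and 0.155 m and z of tin3_mid in the frame of shelf_top between 0.02 and 0.032 m and (angle between the x axis of tin3_mid and the x axis of shelf_top, either way round below 0.2 rad or angle between the x axis of tin3_mid and the y axis of shelf_top, either way round below 0.2 rad) and (horizontal distance between tin3_mid and tin0_mid below 0.086 m or horizontal distance between tin3_mid and tin1_mid below 0.086 m or horizontal distance between tin3_mid and tin2_mid below 0.086 m or horizontal distance between tin3_mid and tin4_mid below 0.086 m) and x of tin4_mid in the frame of shelf_top between -0.02 and 0.02 m and y of tin4_mid in the frame of shelf_top between -0.155 and 0.155 m and z of tin4_mid in the frame of shelf_top between 0.02 and 0.032 m and (angle between the x axis of tin4_mid and the x axis of shelf_top, either way round below 0.2 rad or angle between the x axis of tin4_mid and the y axis of shelf_top, either way round below 0.2 rad) and (horizontal distance between tin4_mid and tin0_mid below 0.086 m or horizontal distance between tin4_mid and tin1_mid below 0.086 m or horizontal distance between tin4_mid and tin2_mid below 0.086 m or horizontal distance between tin4_mid and tin3_mid below 0.086 m) and (horizontal distance between any of tin1_mid, tin0_mid and tin2_mid below 0.086 m or horizontal distance between any of tin1_mid, tin0_mid and tin3_mid below 0.086 m or horizontal distance between any of tin1_mid, tin0_mid and tin4_mid below 0.086 m) and (horizontal distance between any of tin2_mid, tin0_mid and tin1_mid below 0.086 m or horizontal distance between any of tin2_mid, tin0_mid and tin3_mid below 0.086 m or horizontal distance between any of tin2_mid, tin0_mid and tin4_mid below 0.086 m) and (horizontal distance between any of tin2_mid, tin1_mid and tin0_mid below 0.086 m or horizontal distance between any of tin2_mid, tin1_mid and tin3_mid below 0.086 m or horizontal distance between any of tin2_mid, tin1_mid and tin4_mid below 0.086 m) and (horizontal distance between any of tin3_mid, tin0_mid and tin1_mid below 0.086 m or horizontal distance between any of tin3_mid, tin0_mid and tin2_mid below 0.086 m or horizontal distance between any of tin3_mid, tin0_mid and tin4_mid below 0.086 m) and (horizontal distance between any of tin3_mid, tin1_mid and tin0_mid below 0.086 m or horizontal distance between any of tin3_mid, tin1_mid and tin2_mid below 0.086 m or horizontal distance between any of tin3_mid, tin1_mid and tin4_mid below 0.086 m) and (horizontal distance between any of tin3_mid, tin2_mid and tin0_mid below 0.086 m or horizontal distance between any of tin3_mid, tin2_mid and tin1_mid below 0.086 m or horizontal distance between any of tin3_mid, tin2_mid and tin4_mid below 0.086 m) and (horizontal distance between any of tin4_mid, tin0_mid and tin1_mid below 0.086 m or horizontal distance between any of tin4_mid, tin0_mid and tin2_mid below 0.086 m or horizontal distance between any of tin4_mid, tin0_mid and tin3_mid below 0.086 m) and (horizontal distance between any of tin4_mid, tin1_mid and tin0_mid below 0.086 m or horizontal distance between any of tin4_mid, tin1_mid and tin2_mid below 0.086 m or horizontal distance between any of tin4_mid, tin1_mid and tin3_mid below 0.086 m) and (horizontal distance between any of tin4_mid, tin2_mid and tin0_mid below 0.086 m or horizontal distance between any of tin4_mid, tin2_mid and tin1_mid below 0.086 m or horizontal distance between any of tin4_mid, tin2_mid and tin3_mid below 0.086 m) and (horizontal distance between any of tin4_mid, tin3_mid and tin0_mid below 0.086 m or horizontal distance between any of tin4_mid, tin3_mid and tin1_mid below 0.086 m or horizontal distance between any of tin4_mid, tin3_mid and tin2_mid below 0.086 m)); the robot touches nothing.
It fails at once if a bystander was pushed aside by more than 5 cm (distance of any of chisel, cork, mallet, jar, brush, wax from where it was at the start of the episode above 0.05 m).
Of strop0, strop1, strop2 only 2 to 3 are there at a start; the rules pass over those that are not, and their reading is None.
Of tin0, tin1, tin2, tin3, tin4 only 4 to 5 are there at a start; the rules pass over those that are not, and their reading is None.
At some moment in a run one of tin0, tin1, tin2, tin3, tin4 may be knocked a few centimetres aside while the robot is not near it.
It also fails if it takes over 210 s, if anything falls off the work surface, if the arm or the gripper's body presses on something with over 40 N, if the wrist force passes 120 N, or if a joint passes its speed limit or range.

ROBOT

A 6-joint arm with a two-finger parallel gripper is mounted at the origin on the work surface. World frame = base frame: x ahead of the robot, y to its left, z up, the work surface at z = 0. Lengths are in m, angles in rad, forces in N, time in s.
With the tool pointing down it reaches from about 0.2 to 0.875 m from the base axis. Payload 3.4 kg.
Tool frame: the origin (TCP) lies at the very end of the fingers, on their centre line; the grasp point (between the pads) lies 19 mm behind it; z points along the fingers, y is the direction in which the jaws open and shut (so a half turn about z gives the same grasp; the last joint's range is limited). The gripper opens to 94 mm and grips with 3 to 60 N. Pads are 16 mm wide; open, the fingers measure 119 mm over their backs; the gripper's body (75 mm by 177 mm) begins 78 mm behind the grasp point.
Start: joints at [-1.295, 0.276, 1.505, -0, 1.361, -0.121], TCP at [0.222, -0.53, 0.205] pointing down, gripper open.
Joint ranges: [-2.89, 2.89], [-0.75, 2.08], [0.22, 2.7], [-1.18, 4.32], [0.11, 2.71], [-2.7, 2.7]. Speed limits (rad/s): [2.57, 2.57, 3.14, 3.14, 3.14, 3.14].

INTERFACE

Orientations are given as a unit quaternion [x, y, z, w].
In Python, from station import arm, optics gives the robot as it stands.
- The arm moves only by the tool carry_out, never from a script. Its argument "plan" is one flat list of numbers, 4 for each row, row after row: the shift along the tool's x, y, z in m, then the turn about the tool's z in rad. In form: [dx, dy, dz, spin, dx, dy, dz, spin, ...]. A call has 1 to 5 rows; each row shifts and turns the commanded pose from where the row before left it, along the tool's axes as they then stand; what a row does not reach is not made up. A row lasts 1/10 s, in which the tool goes at most 50 mm and 8.59 degrees, less where a joint would pass 70% of its speed; a pose out of reach is approached as far as the arm can. A call with a gripper value outside its range is refused whole. "claw" is the closure, from -1 (fully open) to 1 (shut), set as the call begins (left out, the last holds). The fingers move at their own pace and stop on an object; the grip force is fixed at half the most. Time passes only in rows, so rows that do not move let the fingers close. It gives the time, the measured TCP pose, the force and the opening at its end, in the units of the state.
- arm.state(): the state, without advancing time (a new reading comes with each control period).
- optics.read_camera(name): name is "side" or "top"; returns (picture, depth): 384x512x3 uint8, red, green, blue; 384x512 float32, m along the optical axis (not along the pixel's ray), 0 where there is no reading.
- optics.camera_model(name): a dict with "fx", "fy", "cx", "cy" (pixels), "camera_from_world" (4x4, takes a point from world to camera coordinates). Camera axes: x right, y down, z forward; pixel columns grow to the right and rows downward; lengths in m; the calibration is good to about 2 mm. A picture is of the moment at which its call begins. camera_model takes no time and is no camera call.
- arm.finish_job(): hands the job in, once; it reports no verdict.
The state is a dict: "time": time; "qpos": joint angles; "joint_vel": joint speeds; "tau": joint torques, N m; "eef_pos": TCP position; "eef_rot": TCP orientation; "contact_force": force on the tool from outside, world axes, zero at the start; "moment": the same for the moment, N m; "finger_gap": finger opening in m.
Only numpy, scipy, OpenCV 4.12 (cv2) and the standard library are available. Lean on these libraries where they do the work, as an engineer would, in place of code of your own. Each camera call takes 0.05 s, during which the arm holds its last target. There are 200 camera calls.

## Working session

There is one attempt and no reset: what is moved stays moved. The work goes in short steps, Python scripts to look and compute and a tool call to move; the robot and the scene stay as the last step left them, time stands still between calls to the robot, and variables do not carry over. Pictures are saved under pics/ and viewed, about 12 in all and at most 16, crops included, and the job is handed in when it is done.

Besides the shell and the picture viewer there is one more tool, called after "Request:" by a JSON object that holds its "name" and its "arguments", one argument or row to a line. carry_out: Moves the arm, as the interface text tells. Its arguments: {"type":"object","properties":{"plan":{"type":"array"},"claw":{"type":"number"}},"required":["plan"]}

```bash
ls; mkdir -p pics; cat > h.py <<'E'
import numpy as np, cv2
from station import arm, optics
def snap(name):
    im,d=optics.read_camera(name); m=optics.camera_model(name)
    v,u=np.mgrid[0:384,0:512]
    c=np.stack([(u-m['cx'])/m['fx']*d,(v-m['cy'])/m['fy']*d,d,np.ones_like(d)],-1)
    P=(c@np.linalg.inv(np.array(m['camera_from_world'])).T)[...,:3]
    P[d==0]=np.nan
    return im,P
def save(im,f,s=1.5):
    cv2.imwrite('pics/'+f,cv2.resize(im,None,fx=s,fy=s,interpolation=cv2.INTER_CUBIC)[...,::-1])
E
python3 - <<'E'
from h import *
for n in('top','side'):
    im,P=snap(n); save(im,n+'0.png'); np.savez(n+'0.npz',im=im,P=P)
    m=optics.camera_model(n); print(np.linalg.inv(np.array(m['camera_from_world'])).round(3),m['fx'])
print(arm.state())
E
```

```text
pics
[[-0.013 -0.991  0.133  0.291]
 [-1.     0.015  0.015  0.031]
 [-0.017 -0.133 -0.991  1.571]
 [ 0.     0.     0.     1.   ]] 439.63634042094645
[[-0.81  -0.366  0.458 -0.144]
 [-0.586  0.521 -0.621  0.876]
 [-0.011 -0.771 -0.637  1.011]
 [ 0.     0.     0.     1.   ]] 440.74490294216974
{'time': 0.1, 'qpos': array([-1.29502517e+00,  2.76516094e-01,  1.50597231e+00,  3.03894307e-05,
        1.36071917e+00, -1.20981138e-01]), 'joint_vel': array([-0.00108883, -0.0023532 , -0.00411257,  0.00050861,  0.00074644,
       -0.00105039]), 'tau': array([ 2.41897120e-03, -4.05454910e+01, -2.37779582e+01,  7.04695727e-02,
        2.98399630e-02, -5.07399511e-05]), 'eef_pos': array([ 0.22207267, -0.52984199,  0.20471382]), 'eef_rot': array([ 9.80388202e-01,  1.97074403e-01, -4.76176269e-05, -8.06194741e-04]), 'contact_force': array([-0.20038775,  0.14768242,  0.54656812]), 'moment': array([-0.03287296,  0.00157814, -0.00061108]), 'finger_gap': 0.0940197838395761}
```

View pics/top0.png

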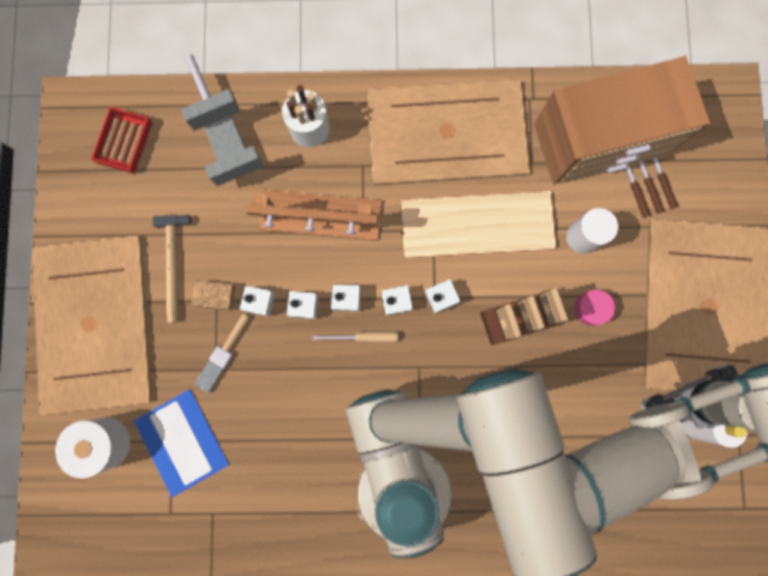

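View pics/side0.png

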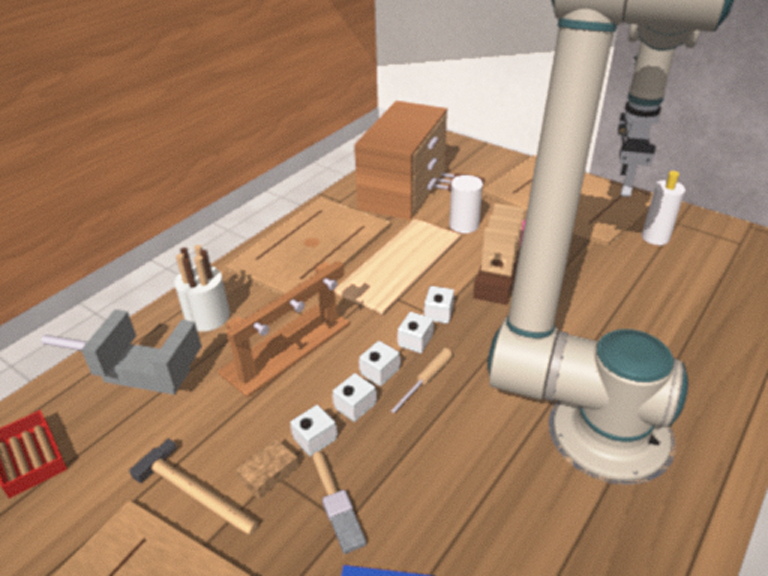

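```bash
cat > meas.py <<'E'
from h import *
def rect(pts):
    (c,(w,h),a)=cv2.minAreaRect((pts[:,:2]*1000).astype(np.float32)); return np.round(c,1),round(w,1),round(h,1),round(a,1)
def blobs(mask,P,minn=15):
    n,l,s,c=cv2.connectedComponentsWithStats(mask.astype(np.uint8))
    for i in range(1,n):
        if s[i,4]>=minn:
            p=P[l==i]; print('px',c[i].round(0),'n',s[i,4],'z',np.median(p[:,2]).round(4),'mean',p.mean(0).round(4),rect(p))
def tins(im,P):
    print('tins'); i=im.astype(int)
    white=(P[...,2]>.042)&(P[...,2]<.09)&(P[...,0]>.2)&(np.ptp(i,axis=-1)<40)&(P[...,0]<.75)&(P[...,1]>-.5)
    m=white
    blobs(m,P,60)
E
python3 - <<'E'
from meas import *
for n in('top','side'):
    d=np.load(n+'0.npz'); im,P=d['im'],d['P']; z=P[...,2]; print(n); tins(im,P)
    u,v=np.meshgrid(range(512),range(384))
    if n=='top':
        print('strop tops'); blobs((z>.165)&(z<.19)&(u>320)&(u<385)&(v>190)&(v<230),P,5)
        print('block'); blobs((z>.045)&(z<.06)&(u>315)&(u<385)&(v>190)&(v<232),P,5)
        print('rail'); blobs((z>.165)&(z<.18)&(u>160)&(u<260)&(v>120)&(v<165),P,5)
        print('shelf'); blobs((z>.012)&(z<.028)&(u>260)&(u<375)&(v>120)&(v<175),P,200)
    else:
        i=im.astype(int)
        m=(z>.14)&(z<.178)&(u>150)&(u<235)&(v>170)&(v<235)
        print('studs'); blobs(m&(np.ptp(i,axis=-1)<35),P,5)
        print('railtop'); blobs(m&(z>.169),P,5)
        print('strops'); blobs((z>.09)&(u>315)&(u<352)&(v>130)&(v<185)&(P[...,0]>.3),P,20)
    for nm,(a,b,c,e) in dict(side=(150,270,160,260)).items():
        if n=='side': save(im[c:e-40+40,a:b],'studs.png',6)
E
```

```text
top
tins
px [154. 118.] n 80 z 0.0736 mean [0.7365 0.3962 0.0727] (array([736.8, 395.7]), 6.6, 80.8, 23.3)
px [386. 159.] n 103 z 0.0669 mean [ 0.5762 -0.4119  0.0667] (array([ 581.3, -417.8]), 78.0, 34.8, 29.3)
px [295. 197.] n 287 z 0.0519 mean [ 0.4508 -0.0941  0.0526] (array([451.5, -94.8]), 56.1, 62.3, 23.5)
px [170. 200.] n 286 z 0.052 mean [0.4463 0.3392 0.0527] (array([446.8, 340.2]), 62.3, 56.1, 77.5)
px [230. 198.] n 287 z 0.0518 mean [0.4498 0.1311 0.0526] (array([450. , 131.4]), 62.2, 55.7, 84.9)
px [264. 200.] n 289 z 0.0522 mean [0.4423 0.0117 0.0525] (array([443.2,  11.9]), 56.0, 62.0, 10.2)
px [201. 203.] n 288 z 0.052 mean [0.435  0.2324 0.0525] (array([435.5, 233.1]), 62.7, 56.0, 84.2)
px [362. 208.] n 81 z 0.058 mean [ 0.4091 -0.3236  0.0621] (array([ 408.7, -323. ]), 73.6, 17.5, 27.7)
strop tops
px [372. 204.] n 106 z 0.1765 mean [ 0.4142 -0.3277  0.1762] (array([ 415.2, -328.4]), 68.5, 13.6, 15.9)
px [356. 209.] n 104 z 0.1776 mean [ 0.3985 -0.2781  0.1767] (array([ 399.3, -279. ]), 69.5, 13.9, 17.0)
px [341. 214.] n 101 z 0.1776 mean [ 0.3821 -0.229   0.177 ] (a
[... 1919 characters left out ...]
8.] n 46 z 0.1622 mean [0.5873 0.1072 0.1615] (array([591.9, 102.5]), 21.5, 42.3, 52.7)
px [198. 203.] n 54 z 0.1629 mean [0.5961 0.1976 0.1621] (array([599.5, 196. ]), 18.5, 29.7, 77.2)
px [174. 218.] n 58 z 0.1639 mean [0.6056 0.2866 0.1624] (array([610.5, 284.2]), 20.3, 37.2, 66.8)
railtop
px [189. 199.] n 457 z 0.1724 mean [0.6213 0.2026 0.1724] (array([620.9, 193.7]), 289.3, 25.7, 83.7)
px [199. 202.] n 7 z 0.1709 mean [0.5881 0.1981 0.1709] (array([588. , 198.4]), 6.0, 10.2, 11.2)
px [175. 218.] n 7 z 0.1705 mean [0.5983 0.288  0.1709] (array([598.4, 287.7]), 4.4, 14.2, 5.3)
strops
px [335. 156.] n 842 z 0.1599 mean [ 0.3891 -0.2642  0.1521] (array([ 397.2, -281.7]), 70.7, 127.5, 17.9)
```

View pics/studs.png

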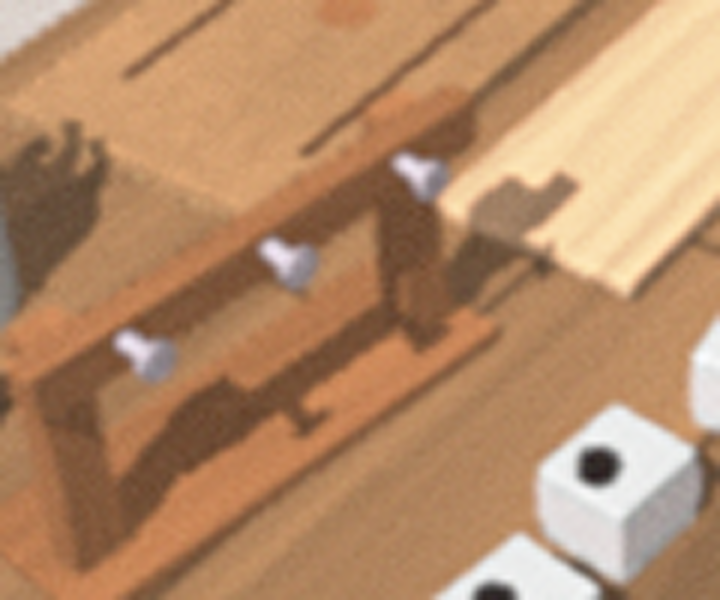

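```bash
python3 - <<'E'
from meas import *
def robust_line(p):
    l=cv2.fitLine(p[:,:2].astype(np.float32),cv2.DIST_HUBER,0,.001,.001).ravel(); return l
D={n:np.load(n+'0.npz') for n in('top','side')}
u,v=np.meshgrid(range(512),range(384))
for n in D:
    im,P=D[n]['im'].astype(int),D[n]['P']; z=P[...,2]
    R=(u>160)&(u<260)&(v>120)&(v<165) if n=='top' else (u>145)&(u<240)&(v>165)&(v<240)
    grey=np.ptp(im,axis=-1)<45
    nb=R&~cv2.dilate((R&grey).astype(np.uint8),np.ones((3,3))).astype(bool)
    # stand frame from rail top
    p=P[nb&(z>.169)&(z<.176)&(P[...,0]>.597)]; l=robust_line(p); a=np.degrees(np.arctan2(l[1],l[0])); print(n,'rail top dir',a,'c',l[2:])
    yaw=np.radians(84.0-90); ex=np.array([np.cos(yaw),np.sin(yaw)]); ey=np.array([-ex[1],ex[0]])
    sx=P[...,:2]@ex; sy=P[...,:2]@ey
    print(' railtop sx',np.percentile(p[:,:2]@ex,[2,10,50,90,98]).round(4),'sy',np.percentile(p[:,:2]@ey,[1,50,99]).round(4))
    f=nb&(z>.145)&(z<.166)&(sx>.57)&(sx<.61); q=P[f]; 
    if f.sum()>20: l=robust_line(q); print(' face dir',np.degrees(np.arctan2(l[1],l[0])),'sx',np.percentile(q[:,:2]@ex,[10,50,90]).round(4),f.sum())
    g=R&grey&(z>.14)&(z<.178)
    k,lb,s,c=cv2.connectedComponentsWithStats(g.astype(np.uint8))
    for i in range(1,k):
        if s[i,4]<8: continue
        m=lb==i; m0=sx[m]; hd=m&(sx<m0.min()+.007)
        print(' stud sx',np.percentile(m0,[0,5,50,100]).round(4),'head sy range',np.percentile(sy[hd],[0,50,100]).round(4),'z',np.percentile(z[hd],[0,50,100]).round(4),'all sy',np.percentile(sy[m],[2,50,98]).round(4))
# block/strop yaw
im,P=D['top']['im'],D['top']['P']; z=P[...,2]
for c in ((372,204),(356,209),(341,214)):
    m=(z>.172)&(z<.182)&(abs(u-c[0])<9)&(abs(v-c[1])<16); l=robust_line(P[m]); print('strop dir',np.degrees(np.arctan2(l[1],l[0])).round(2),l[2:],m.sum())
m=(z>.012)&(z<.028)&(u>260)&(u<375)&(v>120)&(v<175); print('shelf',rect(P[m]),P[m].mean(0))
# brush/chisel/cork heights in front of tins
m=(z>.006)&(z<.045)&(P[...,0]>.25)&(P[...,0]<.5)&(P[...,1]>-.15)&(P[...,1]<.5); blobs(m&~cv2.dilate((z>.045).astype(np.uint8),np.ones((3,3))).astype(bool),P,25)
m=(z>.005)&(z<.045)&(P[...,0]>.37)&(P[...,0]<.43)&(P[...,1]>.3)&(P[...,1]<.41)
for a in P[m][::3]: print(a.round(3),end=' ')
E
```

```text
top rail top dir 83.31695 c [0.6273404  0.23628753]
 railtop sx [0.5882 0.5905 0.5984 0.6065 0.6163] sy [0.1193 0.2604 0.4028]
 face dir 83.76737 sx [0.5877 0.5886 0.5936] 101
 stud sx [0.5641 0.5646 0.578  0.5898] head sy range [0.3442 0.3499 0.356 ] z [0.1617 0.1708 0.1761] all sy [0.3448 0.3508 0.3583]
 stud sx [0.5631 0.5635 0.5752 0.5895] head sy range [0.2537 0.2603 0.2675] z [0.164  0.1676 0.1735] all sy [0.2542 0.261  0.2676]
 stud sx [0.5635 0.564  0.5751 0.5883] head sy range [0.1628 0.1719 0.1786] z [0.1618 0.1691 0.1732] all sy [0.1642 0.1709 0.1785]
side rail top dir 83.91427 c [0.6220265  0.20556399]
 railtop sx [0.5866 0.5889 0.5967 0.6058 0.6088] sy [0.1159 0.2773 0.4001]
 face dir 83.80108 sx [0.5869 0.589  0.5918] 322
 stud sx [0.5607 0.5621 0.5699 0.5919] head sy range [0.1587 0.1678 0.1781] z [0.1515 0.1634 0.1732] all sy [0.1444 0.1693 0.1778]
 stud sx [0.5609 0.562  0.566  0.592 ] head sy range [0.2496 0.2589 0.2681] z [0.1516 0.1635 0.1725] all sy [0.2477 0.2587 0.2677]
 stud sx [0.5596 0.5615 0.5675 0.593 ] head sy range [0.3397 0.3481 0.3581] z [0.1509 0.1627
[... 724 characters left out ...]
 [0.418 0.314 0.016] [0.416 0.375 0.015] [0.416 0.338 0.006] [0.413 0.317 0.038] [0.415 0.312 0.008] [0.412 0.371 0.019] [0.412 0.327 0.007] [0.409 0.382 0.014] [0.408 0.371 0.019] [0.405 0.384 0.021] [0.405 0.373 0.022] [0.405 0.366 0.009] [0.401 0.384 0.02 ] [0.401 0.374 0.017] [0.398 0.39  0.013] [0.398 0.378 0.018] [0.398 0.369 0.009] [0.394 0.384 0.019] [0.395 0.372 0.011] [0.391 0.387 0.022] [0.391 0.379 0.013] [0.387 0.395 0.019] [0.387 0.383 0.024] [0.387 0.375 0.014] [0.385 0.405 0.006] [0.384 0.388 0.019] [0.384 0.379 0.01 ] [0.38  0.392 0.018] [0.38  0.381 0.017] [0.38  0.301 0.007] [0.377 0.398 0.02 ] [0.377 0.388 0.017] [0.373 0.402 0.017] [0.373 0.392 0.016] [0.373 0.359 0.005]
```

```bash
cat > plan.py <<'E'
# usage: plan.py x,y,z,theta_deg[,step_mm] ...  (metres; theta = yaw of tool x, jaws at theta-90)
import sys,numpy as np
from station import arm
from scipy.spatial.transform import Rotation as Rn
s=arm.state(); p=np.array(s['eef_pos']); R=Rn.from_quat(s['eef_rot']).as_matrix()
th=np.arctan2(R[1,0],R[0,0])
print('t',round(s['time'],2),'pos',p.round(4),'th',np.degrees(th).round(2),'gap',round(s['finger_gap'],4),'F',np.round(s['contact_force'],1),'q',np.round(s['qpos'],2))
rows=[]
for a in sys.argv[1:]:
    w=[float(k) for k in a.split(',')]; step=(w[4] if len(w)>4 else 45)/1000
    t=np.radians(w[3]); g=np.array(w[:3]); 
    dth=(t-th+np.pi)%(2*np.pi)-np.pi
    n=max(1,int(np.ceil(np.linalg.norm(g-p)/step-.01)),int(np.ceil(abs(dth)/.145-.01)))
    p0,t0=p.copy(),th
    for i in range(1,n+1):
        d=p0+(g-p0)*i/n-p; X=np.array([np.cos(th),np.sin(th),0]); Y=np.array([np.sin(th),-np.cos(th),0])
        r=[round(d@X,3),round(d@Y,3),round(-d[2],3),round(-(t0+dth*i/n-th),2)]
        rows.append(r); p=p+r[0]*X+r[1]*Y-np.array([0,0,r[2]]); th-=r[3]
for i in range(0,len(rows),5): print([float(x) for r in rows[i:i+5] for x in r])
E
python3 plan.py .300,-.36,.26,17 .383,-.229,.22,17 .383,-.229,.145,17,30
```

```text
t 0.1 pos [ 0.2221 -0.5298  0.2047] th 22.73 gap 0.094 F [-0.2  0.1  0.5] q [-1.3   0.28  1.51  0.    1.36 -0.12]
[0.028, -0.025, -0.011, 0.02, 0.026, -0.026, -0.011, 0.02, 0.027, -0.027, -0.011, 0.02, 0.026, -0.026, -0.011, 0.02, 0.025, -0.028, -0.011, 0.02]
[0.029, -0.025, 0.01, 0.0, 0.03, -0.025, 0.01, 0.0, 0.029, -0.026, 0.01, 0.0, 0.03, -0.025, 0.01, 0.0, -0.0, 0.0, 0.025, 0.0]
[-0.0, 0.0, 0.025, 0.0, -0.0, 0.0, 0.025, 0.0]
```

Request:
{"name": "carry_out", "arguments": {
  "plan": [0.028,-0.025,-0.011,0.02,0.026,-0.026,-0.011,0.02,0.027,-0.027,-0.011,0.02,0.026,-0.026,-0.011,0.02,0.025,-0.028,-0.011,0.02],
  "claw": 0.15
}}

```text
time: 0.6
eef_pos: [0.3001, -0.3589, 0.2605]
eef_rot: [0.989, 0.147, -0.0, -0.0]
contact_force: [0.7, -0.1, 0.3]
finger_gap: 0.0573
```

Request:
{"name": "carry_out", "arguments": {
  "plan": [0.029,-0.025,0.01,0,0.03,-0.025,0.01,0,0.029,-0.026,0.01,0,0.03,-0.025,0.01,0,0,0,0,0]
}}

```text
time: 1.1
eef_pos: [0.3838, -0.2248, 0.219]
eef_rot: [0.989, 0.151, -0.0, -0.002]
contact_force: [-0.5, 0.0, -0.2]
finger_gap: 0.0399
```

```bash
python3 plan.py .383,-.229,.145,17,30
```

```text
t 1.1 pos [ 0.3838 -0.2248  0.219 ] th 17.32 gap 0.0399 F [-0.5  0.  -0.2] q [-0.69  0.07  1.73  0.    1.34  0.58]
[-0.001, 0.001, 0.025, 0.0, -0.0, 0.001, 0.024, 0.0, -0.001, 0.002, 0.025, 0.01]
```

Request:
{"name": "carry_out", "arguments": {
  "plan": [0,0,0.025,0,0,0,0.025,0,0,0,0.024,0,0,0,0,0,0,0,0,0]
}}

```text
time: 1.6
eef_pos: [0.383, -0.2299, 0.1467]
eef_rot: [0.989, 0.148, -0.0, -0.0]
contact_force: [-0.7, -0.6, 0.0]
finger_gap: 0.0404
```

```bash
python3 plan.py .383,-.229,.145,17,30; python3 - <<'E'
from h import *
im,P=snap('side'); save(im[110:250,270:420],'s1.png',4)
E
```

```text
t 1.6 pos [ 0.383  -0.2299  0.1467] th 16.97 gap 0.0404 F [-0.7 -0.6  0. ] q [-0.7   0.13  1.86 -0.    1.16  0.58]
[0.0, -0.001, 0.002, -0.0]
```

View pics/s1.png

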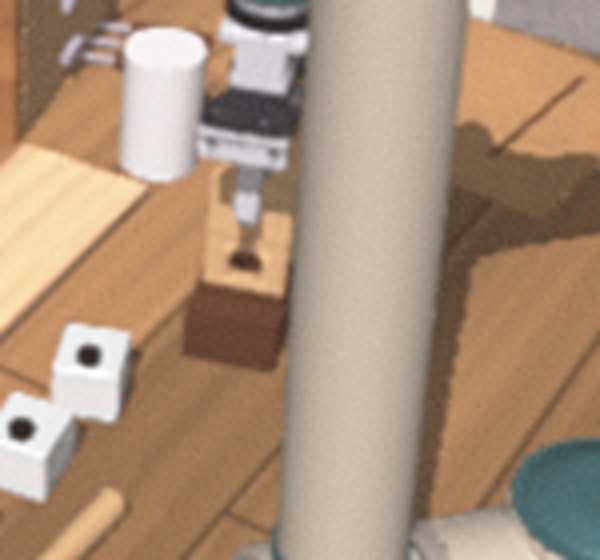

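Request:
{"name": "carry_out", "arguments": {
  "plan": [0,0,0.001,0,0,0,0,0,0,0,0,0,0,0,0,0,0,0,0,0],
  "claw": 1
}}

```text
time: 2.15
eef_pos: [0.3834, -0.2296, 0.1459]
eef_rot: [0.989, 0.148, 0.0, 0.0]
contact_force: [-0.1, -0.7, 2.9]
finger_gap: 0.0117
```

Request:
{"name": "carry_out", "arguments": {
  "plan": [0,0,-0.01,0,0,0,-0.025,0,0,0,-0.03,0,0,0,-0.035,0,0,0,-0.035,0]
}}

```text
time: 2.65
eef_pos: [0.3826, -0.2287, 0.282]
eef_rot: [0.989, 0.148, -0.0, -0.001]
contact_force: [0.7, -0.8, -1.1]
finger_gap: 0.0118
```

```bash
python3 plan.py .552,.293,.27,83.8,40
```

```text
t 2.65 pos [ 0.3826 -0.2287  0.282 ] th 17.01 gap 0.0118 F [ 0.7 -0.8 -1.1] q [-0.7   0.04  1.61  0.    1.49  0.58]
[0.022, -0.032, 0.001, -0.08, 0.025, -0.03, 0.001, -0.09, 0.028, -0.028, 0.001, -0.08, 0.03, -0.026, 0.0, -0.08, 0.031, -0.023, 0.001, -0.09]
[0.034, -0.02, 0.001, -0.08, 0.035, -0.017, 0.001, -0.08, 0.036, -0.015, 0.001, -0.09, 0.038, -0.011, 0.001, -0.08, 0.038, -0.008, 0.001, -0.08]
[0.039, -0.005, 0.0, -0.09, 0.039, -0.002, 0.001, -0.08, 0.039, 0.002, 0.001, -0.08, 0.039, 0.005, 0.001, -0.09]
```

Request:
{"name": "carry_out", "arguments": {
  "plan": [0.022,-0.032,0.001,-0.08,0.025,-0.03,0.001,-0.09,0.028,-0.028,0.001,-0.08,0.03,-0.026,0,-0.08,0.031,-0.023,0.001,-0.09]
}}

```text
time: 3.15
eef_pos: [0.443, -0.0412, 0.277]
eef_rot: [0.936, 0.352, 0.0, -0.0]
contact_force: [0.6, -0.5, -1.2]
finger_gap: 0.0118
```

Request:
{"name": "carry_out", "arguments": {
  "plan": [0.034,-0.02,0.001,-0.08,0.035,-0.017,0.001,-0.08,0.036,-0.015,0.001,-0.09,0.038,-0.011,0.001,-0.08,0.038,-0.008,0.001,-0.08]
}}

```text
time: 3.65
eef_pos: [0.5038, 0.1448, 0.2717]
eef_rot: [0.844, 0.536, -0.0, -0.0]
contact_force: [0.4, -0.0, -2.2]
finger_gap: 0.012
```

Request:
{"name": "carry_out", "arguments": {
  "plan": [0.039,-0.005,0,-0.09,0.039,-0.002,0.001,-0.08,0.039,0.002,0.001,-0.08,0.039,0.005,0.001,-0.09,0,0,0,0]
}}

```text
time: 4.15
eef_pos: [0.5533, 0.2966, 0.2672]
eef_rot: [0.741, 0.671, 0.0, -0.001]
contact_force: [0.3, -0.9, -1.2]
finger_gap: 0.0118
```

Request:
{"name": "carry_out", "arguments": {
  "plan": [0,0,0.027,0,0,0,0.027,0,0,0,0,0,0,0,0,0,0,0,0,0]
}}

```text
time: 4.65
eef_pos: [0.5537, 0.2919, 0.2163]
eef_rot: [0.743, 0.669, 0.001, 0.001]
contact_force: [0.6, 0.4, -2.1]
finger_gap: 0.0116
```

```bash
python3 plan.py .552,.293,.216,83.8; python3 - <<'E'
from h import *
im,P=snap('side'); np.savez('s2.npz',im=im,P=P); a=im[130:270,110:250]
im2,P2=snap('top'); np.savez('t2.npz',im=im2,P=P2); b=im2[100:240,130:270]
save(np.hstack([a,b]),'s2.png',2.8)
E
```

```text
t 4.65 pos [0.5537 0.2919 0.2163] th 84.01 gap 0.0116 F [ 0.6  0.4 -2.1] q [ 0.37  0.35  1.37 -0.    1.42  0.48]
[0.001, -0.002, 0.0, 0.0]
```

View pics/s2.png

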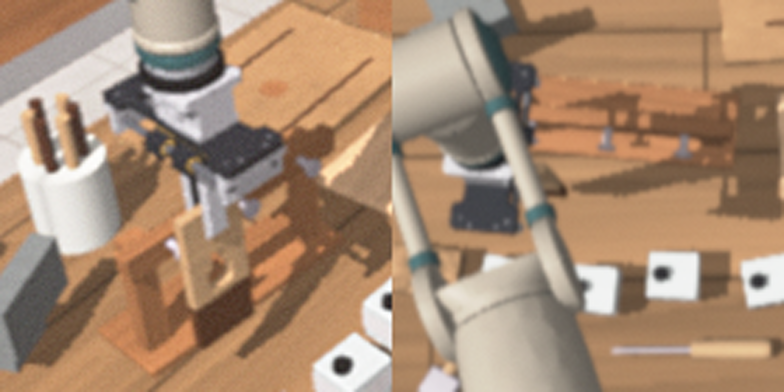

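```bash
cat > inhand.py <<'E'
import sys
from h import *
d=np.load(sys.argv[1]); P=d['P']; im=d['im'].astype(int)
yaw=np.radians(-6.2); ex=np.array([np.cos(yaw),np.sin(yaw)]); ey=np.array([-ex[1],ex[0]])
from station import arm
t=np.array(arm.state()['eef_pos']); 
sx=(P[...,:2]-t[:2])@ex; sy=(P[...,:2]-t[:2])@ey; sz=P[...,2]-t[2]
m=(abs(sx+.006)<.006)&(abs(sy)<.05)&(sz<-.005)&(sz>-.17)
a=np.percentile(sz[m],[1,99]); print('n',m.sum(),'z rel',a.round(4))
for lo,hi in((-.13,-.09),(-.09,-.06),(-.06,-.01)):
    k=m&(sz>lo)&(sz<hi); print(lo,'sy',np.percentile(sy[k],[1,50,99]).round(4),'sx med',np.median(sx[k]).round(4),k.sum())
w=(abs(sx+.006)<.012)&(abs(sy)<.034)&(sz<-.02)&(sz>-.09)
print('width centre (rows)',np.mean([ (sy[m&(abs(sz-q)<.003)].min()+sy[m&(abs(sz-q)<.003)].max())/2 for q in np.arange(-.12,-.03,.008)]).round(4))
# stud ref
k=(np.ptp(im,axis=-1)<45)
E
python3 inhand.py s2.npz; python3 - <<'E'
import numpy as np
yaw=np.radians(-6.2); ex=np.array([np.cos(yaw),np.sin(yaw)]); ey=np.array([-ex[1],ex[0]])
t=np.array([.5537,.2919])
for s in((.6118,.2871),(.6024,.1976),(.5930,.1081)): print((np.array(s)-t)@ex,(np.array(s)-t)@ey)
E
```

```text
n 695 z rel [-0.1363 -0.006 ]
-0.13 sy [-0.0378 -0.0018  0.0321] sx med -0.0054 216
-0.09 sy [-0.0382 -0.0032  0.032 ] sx med -0.0055 163
-0.06 sy [-0.0385  0.0028  0.0315] sx med -0.0054 248
width centre (rows) -0.0027
0.05827856791418047 0.0015028379394528462
0.05859949118852979 -0.08848886727970602
0.058920414462878996 -0.17848057249886484
```

Request:
{"name": "carry_out", "arguments": {
  "plan": [0.003,0.01,0,0,0,0.012,0,0,0,0.012,0,0,0,0.012,0,0,0,0,0,0]
}}

```text
time: 5.25
eef_pos: [0.6012, 0.2896, 0.2137]
eef_rot: [0.743, 0.669, 0.0, 0.0]
contact_force: [-0.5, -0.1, -1.4]
finger_gap: 0.0119
```

Request:
{"name": "carry_out", "arguments": {
  "plan": [0,0.01,0,0,0,0,0,0,0,0,0,0]
}}

```text
time: 5.55
eef_pos: [0.6088, 0.2891, 0.2143]
eef_rot: [0.743, 0.669, -0.0, -0.0]
contact_force: [0.6, -0.2, -2.0]
finger_gap: 0.012
```

```bash
python3 plan.py; python3 - <<'E'
from h import *
im,P=snap('side'); np.savez('s3.npz',im=im,P=P); save(im[150:260,130:240],'s3.png',5)
E
```

```text
t 5.55 pos [0.6088 0.2891 0.2143] th 84.04 gap 0.012 F [ 0.6 -0.2 -2. ] q [0.34 0.42 1.26 0.   1.46 0.44]
```

View pics/s3.png

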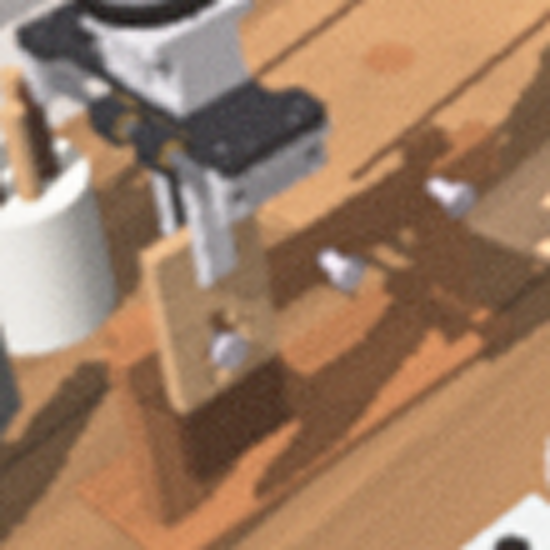

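Request:
{"name": "carry_out", "arguments": {
  "plan": [0,0.003,0,0,0,0,0,0,0,0,0.008,0,0,0,0.007,0,0,0,0,0]
}}

```text
time: 6.1
eef_pos: [0.6107, 0.2884, 0.1976]
eef_rot: [0.743, 0.669, -0.002, -0.001]
contact_force: [0.2, -0.0, -1.4]
finger_gap: 0.0117
```

Request:
{"name": "carry_out", "arguments": {
  "plan": [0,0,0.006,0,0,0,0.004,0,0,0,0,0,0,0,0,0]
}}

```text
time: 6.5
eef_pos: [0.6119, 0.2888, 0.1893]
eef_rot: [0.743, 0.669, -0.0, 0.0]
contact_force: [1.1, 0.9, -0.8]
finger_gap: 0.0119
```

```bash
python3 plan.py
```

```text
t 6.5 pos [0.6119 0.2888 0.1893] th 84.04 gap 0.0119 F [ 1.1  0.9 -0.8] q [ 0.34  0.44  1.29 -0.    1.41  0.44]
```

Request:
{"name": "carry_out", "arguments": {
  "plan": [0,0,0.002,0,0,0,0.001,0,0,0,0,0]
}}

```text
time: 6.8
eef_pos: [0.6123, 0.2889, 0.1878]
eef_rot: [0.743, 0.669, 0.001, 0.0]
contact_force: [-0.7, -0.5, 3.3]
finger_gap: 0.0125
```

Request:
{"name": "carry_out", "arguments": {
  "plan": [0,0,0,0,0,0,0,0,0,0,0,0,0,0,0,0,0,0,0,0],
  "claw": 0.15
}}

```text
time: 7.3
eef_pos: [0.6118, 0.2887, 0.1862]
eef_rot: [0.743, 0.669, -0.0, -0.0]
contact_force: [0.7, 0.3, 0.4]
finger_gap: 0.0401
```

Request:
{"name": "carry_out", "arguments": {
  "plan": [0,0,-0.02,0,0,0,-0.03,0,0,0,-0.03,0,0,0,0,0]
}}

```text
time: 7.7
eef_pos: [0.614, 0.2896, 0.2714]
eef_rot: [0.743, 0.669, 0.004, 0.002]
contact_force: [-0.1, -0.1, 1.0]
finger_gap: 0.04
```

```bash
cat > hung.py <<'E'
from h import *
im,P=snap('side'); z=P[...,2]
yaw=np.radians(-6.2); ex=np.array([np.cos(yaw),np.sin(yaw)]); ey=np.array([-ex[1],ex[0]])
for s in((.6118,.2871),(.6024,.1976),(.5930,.1081)):
    sx=(P[...,:2]-s)@ex; sy=(P[...,:2]-s)@ey
    m=(sx>-.013)&(sx<.008)&(abs(sy)<.05)&(z>.03)&(z<.3)
    print(m.sum(),'z',np.percentile(z[m],[1,99]).round(4),'sy',np.percentile(sy[m],[1,99]).round(4),'sx',np.percentile(sx[m],[5,50,95]).round(4))
save(im[140:260,120:260],'h.png',4)
E
python3 hung.py;python3 plan.py .32,-.17,.26,17 .399,-.2785,.26,17 .399,-.2785,.146,17,30
```

```text
1040 z [0.0524 0.2227] sy [-0.0372  0.0335] sx [-0.0083 -0.0051  0.0031]
37 z [0.1362 0.1744] sy [-0.0353  0.046 ] sx [-0.0124  0.0022  0.0077]
38 z [0.1466 0.1738] sy [-0.0482  0.036 ] sx [-0.0116  0.006   0.0078]
t 7.75 pos [0.613  0.2892 0.2688] th 84.05 gap 0.04 F [-0.8  0.6 -0.4] q [ 0.34  0.41  1.15 -0.    1.58  0.44]
[-0.037, -0.019, 0.001, 0.09, -0.039, -0.015, 0.0, 0.09, -0.041, -0.012, 0.001, 0.09, -0.041, -0.008, 0.001, 0.09, -0.041, -0.004, 0.0, 0.09]
[-0.042, -0.001, 0.001, 0.09, -0.042, 0.003, 0.001, 0.09, -0.041, 0.007, 0.0, 0.09, -0.041, 0.011, 0.001, 0.09, -0.039, 0.014, 0.001, 0.09]
[-0.038, 0.018, 0.0, 0.09, -0.036, 0.021, 0.001, 0.09, -0.035, 0.024, 0.001, 0.09, 0.015, 0.042, -0.0, 0.0, 0.014, 0.043, -0.0, 0.0]
[0.015, 0.042, -0.0, 0.0, 0.0, 0.0, 0.028, 0.0, 0.0, 0.0, 0.029, 0.0, 0.0, 0.0, 0.028, 0.0, 0.0, 0.0, 0.029, 0.0]
```

Request:
{"name": "carry_out", "arguments": {
  "plan": [-0.037,-0.019,0.001,0.09,-0.039,-0.015,0,0.09,-0.041,-0.012,0.001,0.09,-0.041,-0.008,0.001,0.09,-0.041,-0.004,0,0.09]
}}

```text
time: 8.25
eef_pos: [0.4973, 0.1111, 0.2615]
eef_rot: [0.874, 0.485, -0.002, -0.0]
contact_force: [0.9, -0.3, -0.3]
finger_gap: 0.0398
```

Request:
{"name": "carry_out", "arguments": {
  "plan": [-0.042,-0.001,0.001,0.09,-0.042,0.003,0.001,0.09,-0.041,0.007,0,0.09,-0.041,0.011,0.001,0.09,-0.039,0.014,0.001,0.09]
}}

```text
time: 8.75
eef_pos: [0.3845, -0.0649, 0.258]
eef_rot: [0.961, 0.278, -0.001, -0.0]
contact_force: [0.8, -0.0, -0.4]
finger_gap: 0.04
```

Request:
{"name": "carry_out", "arguments": {
  "plan": [-0.038,0.018,0,0.09,-0.036,0.021,0.001,0.09,-0.035,0.024,0.001,0.09,0.015,0.042,0,0,0.014,0.043,0,0]
}}

```text
time: 9.25
eef_pos: [0.3696, -0.244, 0.2565]
eef_rot: [0.989, 0.146, -0.0, -0.0]
contact_force: [0.0, -0.7, 0.3]
finger_gap: 0.0398
```

Request:
{"name": "carry_out", "arguments": {
  "plan": [0.015,0.042,0,0,0,0,0,0,0,0,0,0,0,0,0,0]
}}

```text
time: 9.65
eef_pos: [0.3966, -0.2775, 0.2565]
eef_rot: [0.989, 0.148, -0.001, -0.001]
contact_force: [-0.4, 0.0, -0.1]
finger_gap: 0.0401
```

```bash
python3 plan.py .399,-.2785,.146,17,30
```

```text
t 9.65 pos [ 0.3966 -0.2775  0.2565] th 17.02 gap 0.0401 F [-0.4  0.  -0.1] q [-0.75  0.11  1.59  0.    1.44  0.52]
[0.001, 0.0, 0.028, 0.0, 0.0, 0.001, 0.027, 0.0, 0.001, 0.0, 0.028, 0.0, 0.0, 0.001, 0.027, 0.0]
```

Request:
{"name": "carry_out", "arguments": {
  "plan": [0.001,0,0.028,0,0,0.001,0.027,0,0,0,0.028,0,0,0,0.027,0,0,0,0,0]
}}

```text
time: 10.15
eef_pos: [0.3959, -0.276, 0.1448]
eef_rot: [0.989, 0.148, -0.002, -0.003]
contact_force: [0.2, 1.2, -0.7]
finger_gap: 0.0399
```

Request:
{"name": "carry_out", "arguments": {
  "plan": [0,0,0,0,0,0,0,0,0,0,0,0,0,0,0,0,0,0,0,0],
  "claw": 1
}}

```text
time: 10.65
eef_pos: [0.3995, -0.28, 0.1487]
eef_rot: [0.989, 0.148, 0.001, 0.001]
contact_force: [0.9, -0.2, 5.0]
finger_gap: 0.0119
```

Request:
{"name": "carry_out", "arguments": {
  "plan": [0,0,-0.01,0,0,0,-0.025,0,0,0,-0.03,0,0,0,-0.035,0,0,0,-0.035,0]
}}

```text
time: 11.15
eef_pos: [0.3984, -0.2791, 0.2838]
eef_rot: [0.989, 0.148, -0.0, -0.0]
contact_force: [0.5, -1.4, -1.1]
finger_gap: 0.0117
```

```bash
python3 plan.py .5427,.2038,.27,83.8,40
```

```text
t 11.15 pos [ 0.3984 -0.2791  0.2838] th 17.0 gap 0.0117 F [ 0.5 -1.4 -1.1] q [-0.75  0.1   1.53  0.    1.5   0.52]
[0.021, -0.032, 0.001, -0.09, 0.025, -0.03, 0.001, -0.09, 0.027, -0.028, 0.001, -0.09, 0.029, -0.026, 0.001, -0.09, 0.032, -0.022, 0.001, -0.09]
[0.033, -0.02, 0.001, -0.09, 0.035, -0.017, 0.001, -0.09, 0.036, -0.013, 0.002, -0.09, 0.038, -0.01, 0.001, -0.09, 0.038, -0.007, 0.001, -0.09]
[0.039, -0.003, 0.001, -0.09, 0.038, -0.0, 0.001, -0.09, 0.039, 0.004, 0.001, -0.09]
```

Request:
{"name": "carry_out", "arguments": {
  "plan": [0.021,-0.032,0.001,-0.09,0.025,-0.03,0.001,-0.09,0.027,-0.028,0.001,-0.09,0.029,-0.026,0.001,-0.09,0.032,-0.022,0.001,-0.09]
}}

```text
time: 11.65
eef_pos: [0.4547, -0.0922, 0.2777]
eef_rot: [0.93, 0.366, -0.0, -0.0]
contact_force: [0.4, -0.7, -1.4]
finger_gap: 0.012
```

Request:
{"name": "carry_out", "arguments": {
  "plan": [0.033,-0.02,0.001,-0.09,0.035,-0.017,0.001,-0.09,0.036,-0.013,0.002,-0.09,0.038,-0.01,0.001,-0.09,0.038,-0.007,0.001,-0.09]
}}

```text
time: 12.15
eef_pos: [0.5099, 0.0936, 0.2716]
eef_rot: [0.825, 0.565, -0.0, -0.0]
contact_force: [-0.4, 0.2, -2.3]
finger_gap: 0.0115
```

Request:
{"name": "carry_out", "arguments": {
  "plan": [0.039,-0.003,0.001,-0.09,0.038,0,0.001,-0.09,0.039,0.004,0.001,-0.09,0,0,0,0,0,0,0,0]
}}

```text
time: 12.65
eef_pos: [0.543, 0.2036, 0.268]
eef_rot: [0.743, 0.67, -0.001, -0.0]
contact_force: [0.2, -0.3, -1.7]
finger_gap: 0.0119
```

Request:
{"name": "carry_out", "arguments": {
  "plan": [0,0,0.026,0,0,0,0.026,0,0,0,0,0,0,0,0,0,0,0,0,0]
}}

```text
time: 13.15
eef_pos: [0.5444, 0.2028, 0.2182]
eef_rot: [0.743, 0.669, 0.001, 0.001]
contact_force: [0.6, 0.1, -1.5]
finger_gap: 0.0118
```

```bash
cat >> inhand.py <<'E'
print('studs rel TCP (sx,sy):',[(((np.array(s)-t[:2])@ex).round(4),((np.array(s)-t[:2])@ey).round(4)) for s in((.6118,.2871),(.6024,.1976),(.5930,.1081))])
E
python3 plan.py; python3 -c "
from h import *
im,P=snap('side'); np.savez('s4.npz',im=im,P=P)"; python3 inhand.py s4.npz
```

```text
t 13.15 pos [0.5444 0.2028 0.2182] th 83.98 gap 0.0118 F [ 0.6  0.1 -1.5] q [ 0.24  0.28  1.47 -0.    1.39  0.34]
n 642 z rel [-0.1397 -0.0061]
-0.13 sy [-0.0384 -0.002   0.0319] sx med -0.0054 187
-0.09 sy [-0.0385 -0.0033  0.0316] sx med -0.005 144
-0.06 sy [-0.0386  0.0051  0.0335] sx med -0.0055 229
width centre (rows) -0.0031
studs rel TCP (sx,sy): [(np.float64(0.0579), np.float64(0.0909)), (np.float64(0.0582), np.float64(0.0009)), (np.float64(0.0585), np.float64(-0.0891))]
```

Request:
{"name": "carry_out", "arguments": {
  "plan": [0.003,0.01,-0.001,0,0,0.012,0,0,0,0.012,0,0,0,0.012,0,0,0,0,0,0]
}}

```text
time: 13.7
eef_pos: [0.5918, 0.2012, 0.2168]
eef_rot: [0.743, 0.669, 0.0, 0.0]
contact_force: [0.4, 0.4, -1.4]
finger_gap: 0.0118
```

Request:
{"name": "carry_out", "arguments": {
  "plan": [0,0.011,0,0,0,0,0,0,0,0,0,0,0,0,0,0]
}}

```text
time: 14.1
eef_pos: [0.6, 0.2004, 0.2174]
eef_rot: [0.743, 0.669, -0.0, -0.0]
contact_force: [-0.2, 0.3, -1.3]
finger_gap: 0.0118
```

```bash
python3 plan.py .6024,.1995,.219,83.9
```

```text
t 14.1 pos [0.6    0.2004 0.2174] th 84.05 gap 0.0118 F [-0.2  0.3 -1.3] q [0.21 0.36 1.35 0.   1.43 0.32]
[-0.001, 0.002, -0.002, 0.0]
```

Request:
{"name": "carry_out", "arguments": {
  "plan": [0,0.002,0,0,0,0,0,0,0,0,0.008,0,0,0,0.007,0,0,0,0,0]
}}

```text
time: 14.6
eef_pos: [0.6013, 0.2, 0.2006]
eef_rot: [0.743, 0.669, -0.001, -0.001]
contact_force: [-0.8, 0.4, -1.9]
finger_gap: 0.0118
```

Request:
{"name": "carry_out", "arguments": {
  "plan": [0,0,0.006,0,0,0,0.004,0,0,0,0,0,0,0,0,0]
}}

```text
time: 15.0
eef_pos: [0.6024, 0.2002, 0.1923]
eef_rot: [0.743, 0.669, -0.0, -0.0]
contact_force: [-0.5, -0.1, -2.1]
finger_gap: 0.0119
```

Request:
{"name": "carry_out", "arguments": {
  "plan": [0,0,0.002,0,0,0,0.001,0,0,0,0,0]
}}

```text
time: 15.3
eef_pos: [0.6029, 0.2003, 0.1906]
eef_rot: [0.743, 0.669, 0.001, 0.0]
contact_force: [-0.7, -0.1, 4.1]
finger_gap: 0.0118
```

```bash
python3 plan.py; python3 -c "
from h import *
im,P=snap('side'); save(im[150:260,130:260],'s5.png',4)"
```

```text
t 15.3 pos [0.6029 0.2003 0.1906] th 84.04 gap 0.0118 F [-0.7 -0.1  4.1] q [ 0.21  0.37  1.4  -0.    1.37  0.32]
```

View pics/s5.png

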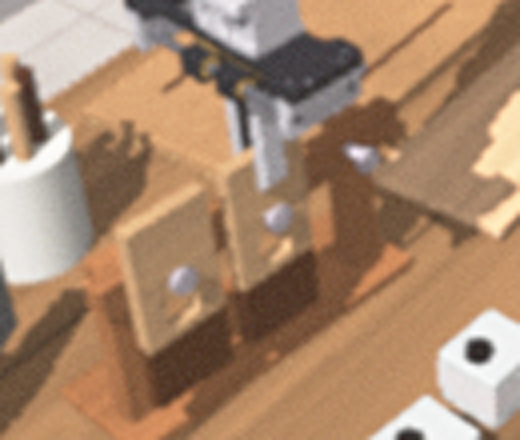

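Both the first strop (head at crop 182,278) and the second (278,215) sit with the head above the empty hole, i.e. locked. Seat contact is felt; release.

Request:
{"name": "carry_out", "arguments": {
  "plan": [0,0,0,0,0,0,0,0,0,0,0,0,0,0,0,0,0,0,0,0],
  "claw": 0.15
}}

```text
time: 15.85
eef_pos: [0.6024, 0.2002, 0.1892]
eef_rot: [0.743, 0.669, -0.0, -0.0]
contact_force: [-0.1, 0.4, -0.1]
finger_gap: 0.0399
```

Request:
{"name": "carry_out", "arguments": {
  "plan": [0,0,-0.02,0,0,0,-0.03,0,0,0,-0.03,0,0,0,0,0]
}}

```text
time: 16.25
eef_pos: [0.6048, 0.2007, 0.2741]
eef_rot: [0.743, 0.669, 0.004, 0.002]
contact_force: [0.1, 0.8, 0.4]
finger_gap: 0.04
```

```bash
python3 hung.py;python3 plan.py .415,-.328,.26,17,45
```

```text
1039 z [0.0524 0.2218] sy [-0.0369  0.0336] sx [-0.008  -0.0049  0.0033]
929 z [0.0521 0.2219] sy [-0.0385  0.0359] sx [-0.0083 -0.0051  0.0039]
41 z [0.0678 0.1743] sy [-0.0355  0.0498] sx [-0.0118  0.0057  0.0079]
t 16.3 pos [0.6036 0.2005 0.2716] th 84.05 gap 0.0398 F [-0.7 -0.1  0.1] q [ 0.21  0.34  1.25 -0.    1.55  0.32]
[-0.042, -0.01, 0.001, 0.09, -0.043, -0.007, 0.001, 0.09, -0.043, -0.002, 0.001, 0.09, -0.043, 0.001, 0.001, 0.09, -0.043, 0.005, 0.0, 0.09]
[-0.042, 0.009, 0.001, 0.09, -0.041, 0.013, 0.001, 0.09, -0.04, 0.017, 0.001, 0.09, -0.038, 0.02, 0.001, 0.09, -0.037, 0.023, 0.001, 0.09]
[-0.034, 0.026, 0.001, 0.09, -0.031, 0.03, 0.001, 0.09, -0.029, 0.032, 0.001, 0.09]
```

Request:
{"name": "carry_out", "arguments": {
  "plan": [-0.042,-0.01,0.001,0.09,-0.043,-0.007,0.001,0.09,-0.043,-0.002,0.001,0.09,-0.043,0.001,0.001,0.09,-0.043,0.005,0,0.09]
}}

```text
time: 16.8
eef_pos: [0.5277, -0.0045, 0.2636]
eef_rot: [0.874, 0.485, -0.001, -0.001]
contact_force: [0.9, 0.2, 0.9]
finger_gap: 0.0399
```

Request:
{"name": "carry_out", "arguments": {
  "plan": [-0.042,0.009,0.001,0.09,-0.041,0.013,0.001,0.09,-0.04,0.017,0.001,0.09,-0.038,0.02,0.001,0.09,-0.037,0.023,0.001,0.09]
}}

```text
time: 17.3
eef_pos: [0.4555, -0.2076, 0.2588]
eef_rot: [0.961, 0.278, -0.001, -0.001]
contact_force: [0.4, -0.3, -0.2]
finger_gap: 0.04
```

Request:
{"name": "carry_out", "arguments": {
  "plan": [-0.034,0.026,0.001,0.09,-0.031,0.03,0.001,0.09,-0.029,0.032,0.001,0.09,0,0,0,0,0,0,0,0]
}}

```text
time: 17.8
eef_pos: [0.4129, -0.3281, 0.2558]
eef_rot: [0.989, 0.147, -0.001, -0.002]
contact_force: [-0.9, 0.8, 0.3]
finger_gap: 0.0398
```

```bash
python3 plan.py .415,-.3285,.146,17,30
```

```text
t 17.8 pos [ 0.4129 -0.3281  0.2558] th 16.92 gap 0.0398 F [-0.9  0.8  0.3] q [-0.8   0.18  1.51  0.    1.45  0.47]
[0.0, 0.0, 0.027, -0.0, 0.001, 0.0, 0.028, -0.0, 0.0, 0.001, 0.027, -0.0, 0.001, -0.0, 0.028, -0.0]
```

Request:
{"name": "carry_out", "arguments": {
  "plan": [0,0,0.028,0,0,0,0.028,0,0,0,0.028,0,0,0,0.028,0,0,0,0,0]
}}

```text
time: 18.3
eef_pos: [0.4119, -0.3239, 0.1417]
eef_rot: [0.989, 0.149, -0.003, -0.004]
contact_force: [-0.5, -0.5, 0.7]
finger_gap: 0.0402
```

Request:
{"name": "carry_out", "arguments": {
  "plan": [0,0,0,0,0,0,0,0,0,0,0,0,0,0,0,0,0,0,0,0],
  "claw": 1
}}

```text
time: 18.8
eef_pos: [0.4145, -0.329, 0.1467]
eef_rot: [0.989, 0.148, 0.001, 0.001]
contact_force: [-0.7, 0.2, 3.7]
finger_gap: 0.012
```

Request:
{"name": "carry_out", "arguments": {
  "plan": [0,0,-0.01,0,0,0,-0.025,0,0,0,-0.03,0,0,0,-0.035,0,0,0,-0.035,0]
}}

```text
time: 19.3
eef_pos: [0.4131, -0.3276, 0.2819]
eef_rot: [0.989, 0.148, -0.0, -0.001]
contact_force: [0.5, -1.1, -1.2]
finger_gap: 0.0119
```

```bash
python3 plan.py .5333,.1144,.27,83.8,40
```

```text
t 19.3 pos [ 0.4131 -0.3276  0.2819] th 16.99 gap 0.0119 F [ 0.5 -1.1 -1.2] q [-0.8   0.17  1.46  0.    1.51  0.47]
[0.02, -0.032, 0.001, -0.1, 0.024, -0.03, 0.001, -0.09, 0.026, -0.028, 0.001, -0.1, 0.029, -0.025, 0.001, -0.1, 0.031, -0.023, 0.001, -0.1]
[0.033, -0.019, 0.001, -0.09, 0.035, -0.015, 0.001, -0.1, 0.036, -0.013, 0.001, -0.1, 0.037, -0.008, 0.001, -0.09, 0.038, -0.006, 0.001, -0.1]
[0.038, -0.001, 0.001, -0.1, 0.038, 0.002, 0.001, -0.1]
```

Request:
{"name": "carry_out", "arguments": {
  "plan": [0.02,-0.032,0.001,-0.1,0.024,-0.03,0.001,-0.09,0.026,-0.028,0.001,-0.1,0.029,-0.025,0.001,-0.1,0.031,-0.023,0.001,-0.1]
}}

```text
time: 19.8
eef_pos: [0.4634, -0.142, 0.2758]
eef_rot: [0.923, 0.385, -0.0, -0.0]
contact_force: [0.3, 0.5, -0.8]
finger_gap: 0.0117
```

Request:
{"name": "carry_out", "arguments": {
  "plan": [0.033,-0.019,0.001,-0.09,0.035,-0.015,0.001,-0.1,0.036,-0.013,0.001,-0.1,0.037,-0.008,0.001,-0.09,0.038,-0.006,0.001,-0.1]
}}

```text
time: 20.3
eef_pos: [0.5134, 0.0419, 0.2708]
eef_rot: [0.805, 0.593, -0.0, -0.0]
contact_force: [-0.0, -0.4, -0.5]
finger_gap: 0.0118
```

Request:
{"name": "carry_out", "arguments": {
  "plan": [0.038,-0.001,0.001,-0.1,0.038,0.002,0.001,-0.1,0,0,0,0,0,0,0,0]
}}

```text
time: 20.7
eef_pos: [0.5332, 0.1141, 0.2683]
eef_rot: [0.743, 0.67, -0.001, -0.0]
contact_force: [0.3, -0.1, -1.6]
finger_gap: 0.0116
```

Request:
{"name": "carry_out", "arguments": {
  "plan": [0,0,0.026,0,0,0,0.026,0,0,0,0,0,0,0,0,0,0,0,0,0]
}}

```text
time: 21.2
eef_pos: [0.5347, 0.1131, 0.2181]
eef_rot: [0.743, 0.669, 0.001, 0.001]
contact_force: [0.3, -0.5, -2.2]
finger_gap: 0.0118
```

```bash
python3 plan.py; python3 -c "
from h import *
im,P=snap('side'); np.savez('s6.npz',im=im,P=P)"; python3 inhand.py s6.npz
```

```text
t 21.2 pos [0.5347 0.1131 0.2181] th 83.97 gap 0.0118 F [ 0.3 -0.5 -2.2] q [ 0.08  0.22  1.54 -0.    1.37  0.19]
n 571 z rel [-0.1361 -0.0064]
-0.13 sy [-0.0365  0.0001  0.0331] sx med -0.0055 175
-0.09 sy [-0.0356 -0.0011  0.0339] sx med -0.0058 134
-0.06 sy [-0.0383  0.0051  0.0327] sx med -0.0056 204
width centre (rows) -0.0014
studs rel TCP (sx,sy): [(np.float64(0.0578), np.float64(0.1811)), (np.float64(0.0581), np.float64(0.0911)), (np.float64(0.0585), np.float64(0.0011))]
```

Request:
{"name": "carry_out", "arguments": {
  "plan": [0.001,0.01,0.002,0,0,0.012,0,0,0,0.012,0,0,0,0.012,0,0,0,0,0,0]
}}

```text
time: 21.75
eef_pos: [0.5819, 0.1097, 0.214]
eef_rot: [0.743, 0.669, 0.0, 0.0]
contact_force: [-0.3, 0.7, -1.7]
finger_gap: 0.0117
```

Request:
{"name": "carry_out", "arguments": {
  "plan": [0,0.011,0,0,0,0.002,0,0,0,0,0,0,0,0,0,0]
}}

```text
time: 22.15
eef_pos: [0.5922, 0.1087, 0.2144]
eef_rot: [0.743, 0.669, -0.0, -0.0]
contact_force: [0.7, 0.1, -1.6]
finger_gap: 0.012
```

```bash
python3 plan.py .593,.109,.216,83.9
```

```text
t 22.15 pos [0.5922 0.1087 0.2144] th 84.05 gap 0.012 F [ 0.7  0.1 -1.6] q [ 0.07  0.31  1.43 -0.    1.4   0.17]
[0.0, 0.001, -0.002, 0.0]
```

Request:
{"name": "carry_out", "arguments": {
  "plan": [0,0,0.008,0,0,0,0.008,0,0,0,0.005,0,0,0,0.004,0,0,0,0,0]
}}

```text
time: 22.65
eef_pos: [0.5922, 0.1087, 0.189]
eef_rot: [0.743, 0.669, -0.0, -0.0]
contact_force: [0.5, 0.2, -1.6]
finger_gap: 0.0121
```

Request:
{"name": "carry_out", "arguments": {
  "plan": [0,0,0.002,0,0,0,0.001,0,0,0,0,0,0,0,0,0]
}}

```text
time: 23.05
eef_pos: [0.5927, 0.1087, 0.1885]
eef_rot: [0.743, 0.669, 0.001, 0.001]
contact_force: [-2.4, -0.6, 6.8]
finger_gap: 0.0121
```

```bash
python3 plan.py; python3 -c "
from h import *
im,P=snap('side'); save(im[150:260,130:260],'s7.png',4)"
```

```text
t 23.05 pos [0.5927 0.1087 0.1885] th 84.04 gap 0.0121 F [-2.4 -0.6  6.8] q [ 0.07  0.33  1.47 -0.    1.34  0.17]
```

View pics/s7.png

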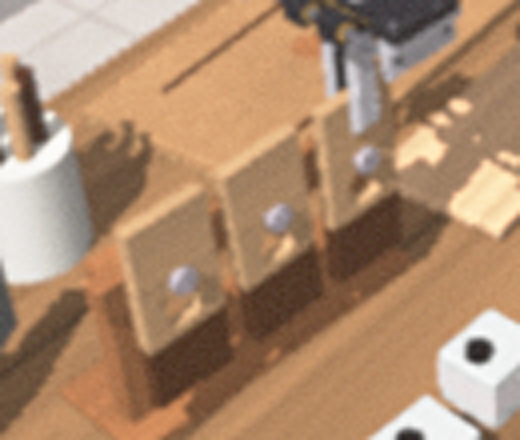

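Request:
{"name": "carry_out", "arguments": {
  "plan": [0,0,0,0,0,0,0,0,0,0,0,0,0,0,0,0,0,0,0,0],
  "claw": 0.15
}}

```text
time: 23.6
eef_pos: [0.5925, 0.1086, 0.1862]
eef_rot: [0.743, 0.669, -0.0, -0.0]
contact_force: [0.3, 0.1, -0.4]
finger_gap: 0.0396
```

Request:
{"name": "carry_out", "arguments": {
  "plan": [0,0,-0.02,0,0,0,-0.03,0,0,0,-0.03,0,-0.04,0,0,0,-0.045,0,0,0]
}}

```text
time: 24.1
eef_pos: [0.5845, 0.0244, 0.2676]
eef_rot: [0.742, 0.671, 0.001, 0.001]
contact_force: [1.1, -0.5, 0.2]
finger_gap: 0.0401
```

Request:
{"name": "carry_out", "arguments": {
  "plan": [-0.045,0,0,0,-0.045,0,0,0,-0.045,0,0,0,-0.045,0,0,0,-0.045,0,0,0],
  "claw": -0.7
}}

```text
time: 24.6
eef_pos: [0.5599, -0.2014, 0.2665]
eef_rot: [0.743, 0.669, 0.0, 0.0]
contact_force: [0.0, 0.8, -0.3]
finger_gap: 0.0765
```

```bash
python3 hung.py;python3 plan.py; python3 -c "
from meas import *
for n in ('top','side'):
    im,P=snap(n); tins(im,P)"
```

```text
1033 z [0.052  0.2223] sy [-0.037   0.0339] sx [-0.0082 -0.0052  0.0032]
929 z [0.0515 0.2224] sy [-0.0382  0.0357] sx [-0.0083 -0.0052  0.0035]
850 z [0.0516 0.2225] sy [-0.038   0.0349] sx [-0.0092 -0.006   0.0033]
t 24.65 pos [ 0.5592 -0.2094  0.266 ] th 83.74 gap 0.0788 F [-0.2 -4.3  0.3] q [-0.47  0.28  1.35 -0.01  1.51 -0.36]
tins
px [154. 118.] n 78 z 0.073 mean [0.7366 0.3962 0.0718] (array([735.9, 398.1]), 6.0, 75.6, 21.1)
px [386. 161.] n 90 z 0.0679 mean [ 0.5716 -0.413   0.0673] (array([ 573.5, -416.7]), 71.9, 24.4, 41.9)
px [294. 197.] n 255 z 0.0522 mean [ 0.4512 -0.091   0.0529] (array([451.5, -94.1]), 56.4, 61.7, 24.0)
px [170. 200.] n 285 z 0.0519 mean [0.4463 0.3389 0.0526] (array([446.8, 339.9]), 62.3, 56.0, 76.7)
px [230. 198.] n 284 z 0.052 mean [0.4499 0.131  0.0527] (array([450.4, 131.3]), 61.6, 56.1, 84.9)
px [264. 200.] n 286 z 0.0524 mean [0.4426 0.0117 0.0526] (array([443.1,  11.7]), 55.9, 61.3, 10.2)
px [201. 203.] n 288 z 0.0522 mean [0.4351 0.2324 0.0526] (array([435.6, 233.1]), 61.8, 56.2, 83.5)
tins
px [310. 140.] n 204 z 0.0658 mean [ 0.5763 -0.417   0.0659] (array([ 577.7, -420.4]), 78.8, 49.7, 31.4)
px [293. 198.] n 228 z 0.0524 mean [ 0.4468 -0.093   0.0526] (array([450.1, -97.2]), 57.0, 67.8, 21.8)
px [277. 216.] n 263 z 0.0526 mean [0.4386 0.0124 0.0527] (array([441.6,   9. ]), 56.9, 64.1, 10.8)
px [253. 237.] n 308 z 0.0521 mean [0.4466 0.132  0.0525] (array([448.7, 127.7]), 65.4, 59.1, 83.9)
px [117. 248.] n 247 z 0.0705 mean [0.7342 0.4088 0.0702] (array([733.8, 399.6]), 30.7, 85.9, 1.0)
px [236. 260.] n 366 z 0.0522 mean [0.4313 0.2337 0.0525] (array([434.9, 229.6]), 65.0, 59.7, 84.3)
px [208. 282.] n 412 z 0.0524 mean [0.4428 0.3399 0.0527] (array([445.4, 336.9]), 61.8, 58.3, 77.1)
```

```bash
python3 plan.py .4508,-.0945,.12,113.8,45 .4508,-.0945,.024,113.8,32
```

```text
t 24.75 pos [ 0.5599 -0.2023  0.2659] th 83.79 gap 0.0796 F [0.9 1.9 1.1] q [-0.46  0.28  1.35 -0.    1.51 -0.35]
[0.019, -0.024, 0.029, -0.1, 0.021, -0.022, 0.029, -0.11, 0.024, -0.019, 0.03, -0.1, 0.026, -0.018, 0.029, -0.11, 0.027, -0.014, 0.029, -0.1]
[-0.0, 0.0, 0.032, -0.0, -0.0, 0.0, 0.032, -0.0, -0.0, 0.0, 0.032, -0.0]
```

Request:
{"name": "carry_out", "arguments": {
  "plan": [0.019,-0.024,0.029,-0.1,0.021,-0.022,0.029,-0.11,0.024,-0.019,0.03,-0.1,0.026,-0.018,0.029,-0.11,0.027,-0.014,0.029,-0.1]
}}

```text
time: 25.25
eef_pos: [0.4493, -0.09, 0.1196]
eef_rot: [0.544, 0.839, 0.0, 0.0]
contact_force: [0.6, 0.6, -0.4]
finger_gap: 0.0798
```

Request:
{"name": "carry_out", "arguments": {
  "plan": [0,0,0,0,0,0,0,0,0,0,0,0]
}}

```text
time: 25.55
eef_pos: [0.4528, -0.0927, 0.1218]
eef_rot: [0.546, 0.838, 0.0, 0.002]
contact_force: [1.2, 0.1, -0.6]
finger_gap: 0.0798
```

```bash
python3 plan.py .4508,-.0945,.024,113.8,32
```

```text
t 25.55 pos [ 0.4528 -0.0927  0.1218] th 113.84 gap 0.0798 F [ 1.2  0.1 -0.6] q [-0.35  0.17  1.87  0.    1.1  -0.77]
[-0.0, -0.001, 0.024, 0.0, -0.0, -0.0, 0.025, 0.0, -0.001, -0.001, 0.024, 0.0, 0.0, -0.001, 0.025, 0.0]
```

Request:
{"name": "carry_out", "arguments": {
  "plan": [0,-0.001,0.024,0,0,-0.001,0.025,0,-0.001,-0.001,0.024,0,0,0,0.024,0,0,0,0,0]
}}

```text
time: 26.05
eef_pos: [0.4482, -0.0947, 0.0221]
eef_rot: [0.546, 0.838, -0.0, -0.001]
contact_force: [-0.9, 0.1, 0.4]
finger_gap: 0.08
```

Request:
{"name": "carry_out", "arguments": {
  "plan": [0,0,0,0,0,0,0,0,0,0,0,0,0,0,0,0,0,0,0,0],
  "claw": 1
}}

```text
time: 26.55
eef_pos: [0.4499, -0.0948, 0.0248]
eef_rot: [0.546, 0.838, 0.001, 0.002]
contact_force: [1.6, 1.1, 7.5]
finger_gap: 0.0562
```

Request:
{"name": "carry_out", "arguments": {
  "plan": [0,0,-0.01,0,0,0,-0.03,0,0,0,-0.035,0,0,0,-0.035,0,0,0,-0.03,0]
}}

```text
time: 27.05
eef_pos: [0.4473, -0.0942, 0.1653]
eef_rot: [0.546, 0.838, -0.0, -0.0]
contact_force: [0.1, -0.2, -2.7]
finger_gap: 0.0559
```

```bash
python3 plan.py .6311,-.3249,.15,92.3,45
```

```text
t 27.05 pos [ 0.4473 -0.0942  0.1653] th 113.84 gap 0.0559 F [ 0.1 -0.2 -2.7] q [-0.36  0.13  1.81 -0.    1.21 -0.78]
[-0.041, 0.011, 0.002, 0.05, -0.04, 0.012, 0.002, 0.06, -0.039, 0.016, 0.003, 0.05, -0.039, 0.017, 0.002, 0.05, -0.037, 0.019, 0.002, 0.06]
[-0.037, 0.021, 0.002, 0.05, -0.035, 0.023, 0.002, 0.06]
```

Request:
{"name": "carry_out", "arguments": {
  "plan": [-0.041,0.011,0.002,0.05,-0.04,0.012,0.002,0.06,-0.039,0.016,0.003,0.05,-0.039,0.017,0.002,0.05,-0.037,0.019,0.002,0.06]
}}

```text
time: 27.55
eef_pos: [0.5795, -0.2596, 0.1522]
eef_rot: [0.655, 0.756, -0.0, -0.001]
contact_force: [1.1, -0.7, -2.6]
finger_gap: 0.0558
```

Request:
{"name": "carry_out", "arguments": {
  "plan": [-0.037,0.021,0.002,0.05,-0.035,0.023,0.002,0.06,0,0,0,0,0,0,0,0,0,0,0,0]
}}

```text
time: 28.05
eef_pos: [0.6309, -0.3236, 0.1481]
eef_rot: [0.694, 0.72, -0.0, -0.001]
contact_force: [0.1, -0.2, -2.2]
finger_gap: 0.0559
```

```bash
python3 plan.py .6311,-.3249,.046,92.3,30
```

```text
t 28.05 pos [ 0.6309 -0.3236  0.1481] th 92.09 gap 0.0559 F [ 0.1 -0.2 -2.2] q [-0.57  0.51  1.27  0.    1.36 -0.61]
[-0.0, 0.0, 0.026, -0.0, -0.001, 0.0, 0.025, -0.0, 0.0, 0.0, 0.026, -0.0, -0.0, 0.0, 0.025, -0.0]
```

Request:
{"name": "carry_out", "arguments": {
  "plan": [0,0,0.028,0,0,0,0.028,0,0,0,0.028,0,0,0,0.015,0,0,0,0,0]
}}

```text
time: 28.55
eef_pos: [0.6301, -0.3229, 0.0475]
eef_rot: [0.694, 0.72, -0.001, -0.003]
contact_force: [-0.3, 0.0, -1.6]
finger_gap: 0.0559
```

Request:
{"name": "carry_out", "arguments": {
  "plan": [0,0,0,0,0,0,0,0,0,0,0.002,0]
}}

```text
time: 28.85
eef_pos: [0.6334, -0.3255, 0.0496]
eef_rot: [0.694, 0.72, 0.0, 0.002]
contact_force: [-0.2, -0.6, -2.4]
finger_gap: 0.0561
```

Request:
{"name": "carry_out", "arguments": {
  "plan": [0,0,0,0,0,0,0,0,0,0,0,0,0,0,0,0],
  "claw": -0.7
}}

```text
time: 29.25
eef_pos: [0.6324, -0.325, 0.0479]
eef_rot: [0.694, 0.72, 0.0, 0.0]
contact_force: [0.2, -0.0, -0.6]
finger_gap: 0.0797
```

Request:
{"name": "carry_out", "arguments": {
  "plan": [0,0,-0.03,0,0,0,-0.04,0,0,0,-0.03,0,0,0,0,0]
}}

```text
time: 29.65
eef_pos: [0.635, -0.3266, 0.1533]
eef_rot: [0.694, 0.72, 0.001, 0.005]
contact_force: [0.1, -0.1, 0.8]
finger_gap: 0.0798
```

```bash
python3 plan.py .443,.0115,.12,100.2,45; python3 -c "
from meas import *
for n in ('top','side'):
    im,P=snap(n); tins(im,P)"
```

```text
t 29.65 pos [ 0.635  -0.3266  0.1533] th 92.06 gap 0.0798 F [ 0.1 -0.1  0.8] q [-0.57  0.51  1.26 -0.    1.36 -0.61]
[0.038, -0.02, 0.004, -0.02, 0.039, -0.019, 0.003, -0.01, 0.039, -0.019, 0.004, -0.02, 0.039, -0.018, 0.004, -0.01, 0.04, -0.018, 0.004, -0.02]
[0.039, -0.016, 0.003, -0.01, 0.04, -0.017, 0.004, -0.02, 0.041, -0.016, 0.004, -0.02, 0.04, -0.014, 0.003, -0.01]
tins
px [154. 118.] n 77 z 0.0715 mean [0.7362 0.397  0.0711] (array([736.1, 398. ]), 4.9, 76.6, 23.3)
px [170. 200.] n 285 z 0.0523 mean [0.4464 0.3392 0.0529] (array([446.7, 340.1]), 61.9, 55.7, 77.2)
px [230. 198.] n 288 z 0.052 mean [0.4498 0.1311 0.0526] (array([450.2, 131.3]), 61.9, 56.4, 84.9)
px [201. 203.] n 289 z 0.0521 mean [0.4351 0.2322 0.0525] (array([435.5, 232.9]), 61.8, 56.5, 82.4)
tins
px [309. 140.] n 190 z 0.0651 mean [ 0.5775 -0.4146  0.0654] (array([ 580. , -417.6]), 76.6, 33.5, 24.2)
px [286. 147.] n 261 z 0.069 mean [ 0.6241 -0.3196  0.065 ] (array([ 630.2, -328.5]), 70.6, 59.8, 89.1)
px [277. 217.] n 270 z 0.0522 mean [0.4384 0.0124 0.0525] (array([441.1,   8.5]), 57.4, 66.6, 9.9)
px [253. 237.] n 311 z 0.0523 mean [0.4464 0.1318 0.0525] (array([449.7, 128.1]), 62.8, 60.1, 86.0)
px [117. 248.] n 252 z 0.0705 mean [0.7344 0.4095 0.0707] (array([746.5, 401.1]), 33.1, 81.5, 20.2)
px [236. 260.] n 360 z 0.0524 mean [0.4313 0.2332 0.0526] (array([434.2, 230.2]), 63.0, 59.6, 85.4)
px [208. 282.] n 411 z 0.0523 mean [0.4428 0.3398 0.0526] (array([444.9, 337. ]), 63.0, 58.1, 76.7)
```

Request:
{"name": "carry_out", "arguments": {
  "plan": [0.038,-0.02,0.004,-0.02,0.039,-0.019,0.003,-0.01,0.039,-0.019,0.004,-0.02,0.039,-0.018,0.004,-0.01,0.04,-0.018,0.004,-0.02]
}}

```text
time: 30.25
eef_pos: [0.5226, -0.1347, 0.1261]
eef_rot: [0.665, 0.747, -0.001, -0.002]
contact_force: [0.1, -1.0, 0.4]
finger_gap: 0.0798
```

Request:
{"name": "carry_out", "arguments": {
  "plan": [0.039,-0.016,0.003,-0.01,0.04,-0.017,0.004,-0.02,0.041,-0.016,0.004,-0.02,0.04,-0.014,0.003,-0.01,0,0,0,0]
}}

```text
time: 30.75
eef_pos: [0.4346, 0.017, 0.1121]
eef_rot: [0.641, 0.768, -0.002, -0.004]
contact_force: [-0.4, -0.8, -0.7]
finger_gap: 0.0798
```

Request:
{"name": "carry_out", "arguments": {
  "plan": [0,0,0,0,0,0,0,0,0,0,0,0]
}}

```text
time: 31.05
eef_pos: [0.4414, 0.0122, 0.1141]
eef_rot: [0.643, 0.766, -0.0, 0.0]
contact_force: [-0.8, 0.1, 0.1]
finger_gap: 0.0797
```

```bash
python3 plan.py .443,.0115,.024,100.2,26
```

```text
t 31.05 pos [0.4414 0.0122 0.1141] th 100.0 gap 0.0797 F [-0.8  0.1  0.1] q [-0.13  0.15  1.92 -0.    1.07 -0.3 ]
[-0.0, 0.0, 0.023, -0.0, -0.0, 0.001, 0.022, -0.0, -0.001, 0.0, 0.023, -0.0, 0.0, 0.001, 0.022, -0.0]
```

Request:
{"name": "carry_out", "arguments": {
  "plan": [0,0.001,0.023,0,-0.001,0,0.022,0,0,0,0.023,0,0,0,0.022,0,0,0,0,0]
}}

```text
time: 31.55
eef_pos: [0.44, 0.0116, 0.0222]
eef_rot: [0.643, 0.766, -0.002, -0.002]
contact_force: [0.6, -0.4, 1.3]
finger_gap: 0.0796
```

Request:
{"name": "carry_out", "arguments": {
  "plan": [0,0,0,0,0,0,0,0,0,0,0,0,0,0,0,0,0,0,0,0],
  "claw": 1
}}

```text
time: 32.05
eef_pos: [0.4429, 0.0122, 0.0254]
eef_rot: [0.642, 0.767, 0.001, 0.001]
contact_force: [0.8, -1.2, 4.5]
finger_gap: 0.056
```

Request:
{"name": "carry_out", "arguments": {
  "plan": [0,0,-0.01,0,0,0,-0.03,0,0,0,-0.035,0,0,0,-0.035,0,0,0,-0.03,0]
}}

```text
time: 32.55
eef_pos: [0.4411, 0.0126, 0.1663]
eef_rot: [0.642, 0.767, -0.0, -0.0]
contact_force: [1.0, -0.4, -2.5]
finger_gap: 0.0557
```

```bash
python3 plan.py .6283,-.2549,.15,92.3,45
```

```text
t 32.55 pos [0.4411 0.0126 0.1663] th 100.1 gap 0.0557 F [ 1.  -0.4 -2.5] q [-0.13  0.1   1.83  0.    1.21 -0.31]
[-0.037, 0.017, 0.002, 0.02, -0.037, 0.018, 0.002, 0.01, -0.036, 0.018, 0.002, 0.02, -0.036, 0.019, 0.002, 0.02, -0.036, 0.02, 0.002, 0.02]
[-0.035, 0.021, 0.002, 0.01, -0.035, 0.02, 0.002, 0.02, -0.035, 0.022, 0.002, 0.02]
```

Request:
{"name": "carry_out", "arguments": {
  "plan": [-0.037,0.017,0.002,0.02,-0.037,0.018,0.002,0.01,-0.036,0.018,0.002,0.02,-0.036,0.019,0.002,0.02,-0.036,0.02,0.002,0.02]
}}

```text
time: 33.05
eef_pos: [0.5584, -0.1556, 0.1543]
eef_rot: [0.676, 0.737, -0.0, -0.001]
contact_force: [1.0, 0.5, -2.7]
finger_gap: 0.0559
```

Request:
{"name": "carry_out", "arguments": {
  "plan": [-0.035,0.021,0.002,0.01,-0.035,0.02,0.002,0.02,-0.035,0.022,0.002,0.02,0,0,0,0,0,0,0,0]
}}

```text
time: 33.55
eef_pos: [0.6282, -0.255, 0.1472]
eef_rot: [0.695, 0.719, -0.0, -0.002]
contact_force: [0.1, -0.7, -2.9]
finger_gap: 0.0556
```

Request:
{"name": "carry_out", "arguments": {
  "plan": [0,0,0,0,0,0,0,0]
}}

```text
time: 33.75
eef_pos: [0.6282, -0.2536, 0.1488]
eef_rot: [0.694, 0.72, -0.0, -0.0]
contact_force: [-0.3, -0.0, -2.4]
finger_gap: 0.0556
```

```bash
python3 plan.py .6283,-.2549,.046,92.3,27
```

```text
t 33.75 pos [ 0.6282 -0.2536  0.1488] th 92.12 gap 0.0556 F [-0.3 -0.  -2.4] q [-0.49  0.46  1.36  0.    1.33 -0.52]
[-0.0, 0.0, 0.026, -0.0, -0.001, 0.0, 0.025, -0.0, 0.0, 0.0, 0.026, -0.0, -0.0, 0.0, 0.026, -0.0]
```

Request:
{"name": "carry_out", "arguments": {
  "plan": [-0.001,0,0.026,0,0,0,0.026,0,0,0,0.026,0,0,0,0.022,0,0,0,0,0]
}}

```text
time: 34.25
eef_pos: [0.6276, -0.2543, 0.0468]
eef_rot: [0.694, 0.72, -0.0, -0.002]
contact_force: [-1.3, -1.0, -2.5]
finger_gap: 0.0559
```

Request:
{"name": "carry_out", "arguments": {
  "plan": [0,0,0,0,0,0,0.003,0,0,0,0.001,0,0,0,0,0]
}}

```text
time: 34.65
eef_pos: [0.6292, -0.256, 0.045]
eef_rot: [0.694, 0.72, 0.0, 0.0]
contact_force: [0.9, 0.2, -3.7]
finger_gap: 0.0558
```

Request:
{"name": "carry_out", "arguments": {
  "plan": [0,0,0,0,0,0,0,0,0,0,0,0,0,0,0,0],
  "claw": -0.7
}}

```text
time: 35.05
eef_pos: [0.6293, -0.2562, 0.0449]
eef_rot: [0.694, 0.72, 0.0, 0.0]
contact_force: [-0.5, -1.0, 0.0]
finger_gap: 0.0795
```

Request:
{"name": "carry_out", "arguments": {
  "plan": [0,0,-0.03,0,0,0,-0.04,0,0,0,-0.03,0,0,0,0,0]
}}

```text
time: 35.45
eef_pos: [0.6321, -0.2576, 0.1501]
eef_rot: [0.694, 0.72, 0.001, 0.005]
contact_force: [0.3, -1.2, 0.3]
finger_gap: 0.0799
```

```bash
python3 plan.py .4503,.1312,.12,84.9,45; python3 -c "
from meas import *
for n in ('top','side'):
    im,P=snap(n); tins(im,P)"
```

```text
t 35.45 pos [ 0.6321 -0.2576  0.1501] th 92.06 gap 0.0799 F [ 0.3 -1.2  0.3] q [-0.49  0.46  1.35 -0.    1.32 -0.52]
[0.04, -0.017, 0.003, 0.01, 0.039, -0.017, 0.003, 0.02, 0.039, -0.018, 0.003, 0.01, 0.039, -0.018, 0.003, 0.01, 0.038, -0.019, 0.003, 0.01]
[0.039, -0.019, 0.003, 0.02, 0.038, -0.02, 0.003, 0.01, 0.038, -0.02, 0.003, 0.01, 0.037, -0.021, 0.003, 0.01, 0.038, -0.021, 0.003, 0.02]
tins
px [153. 118.] n 82 z 0.0744 mean [0.7361 0.397  0.0732] (array([735.4, 397.4]), 6.5, 78.9, 21.6)
px [367. 144.] n 68 z 0.0706 mean [ 0.6319 -0.3481  0.0699] (array([ 629. , -345.8]), 23.4, 49.0, 89.1)
px [386. 160.] n 108 z 0.0666 mean [ 0.5758 -0.412   0.0657] (array([ 581.1, -417.1]), 77.9, 34.1, 28.8)
px [170. 200.] n 289 z 0.052 mean [0.4463 0.339  0.0528] (array([446.7, 340.1]), 62.6, 55.7, 77.7)
px [229. 198.] n 256 z 0.0523 mean [0.4519 0.1335 0.0526] (array([450.6, 131.4]), 61.9, 57.1, 85.0)
px [201. 203.] n 289 z 0.0518 mean [0.435  0.2322 0.0523] (array([435.3, 232.8]), 62.8, 56.9, 84.6)
px [370. 211.] n 93 z 0.0529 mean [ 0.4006 -0.3531  0.0527] (array([ 401.3, -352.7]), 39.8, 28.7, 18.1)
px [358. 216.] n 91 z 0.0527 mean [ 0.3821 -0.311   0.0527] (array([ 383.2, -310.4]), 30.3, 38.8, 16.4)
tins
px [310. 140.] n 191 z 0.0649 mean [ 0.5763 -0.4148  0.0659] (array([ 577.4, -418.8]), 73.3, 34.9, 30.4)
px [281. 152.] n 461 z 0.07 mean [ 0.6211 -0.2823  0.0666] (array([ 628.5, -295.1]), 61.1, 139.6, 2.7)
px [253. 237.] n 310 z 0.0524 mean [0.4467 0.1319 0.0525] (array([449.2, 127.7]), 65.3, 57.4, 85.7)
px [117. 248.] n 246 z 0.07 mean [0.7345 0.4088 0.0706] (array([733.8, 398.5]), 30.6, 89.1, 1.1)
px [236. 260.] n 361 z 0.0524 mean [0.4311 0.2333 0.0526] (array([432.8, 229.6]), 65.8, 58.6, 83.0)
px [208. 282.] n 412 z 0.0523 mean [0.4428 0.3401 0.0528] (array([445.4, 337.2]), 63.2, 58.3, 78.1)
```

Request:
{"name": "carry_out", "arguments": {
  "plan": [0.04,-0.017,0.003,0.01,0.039,-0.017,0.003,0.02,0.039,-0.018,0.003,0.01,0.039,-0.018,0.003,0.01,0.038,-0.019,0.003,0.01]
}}

```text
time: 36.05
eef_pos: [0.5357, -0.0601, 0.1272]
eef_rot: [0.716, 0.698, -0.001, -0.002]
contact_force: [1.1, 0.2, 0.6]
finger_gap: 0.08
```

Request:
{"name": "carry_out", "arguments": {
  "plan": [0.039,-0.019,0.003,0.02,0.038,-0.02,0.003,0.01,0.038,-0.02,0.003,0.01,0.037,-0.021,0.003,0.01,0.038,-0.021,0.003,0.02]
}}

```text
time: 36.55
eef_pos: [0.4446, 0.1342, 0.1126]
eef_rot: [0.74, 0.673, -0.002, -0.001]
contact_force: [0.6, 0.9, 0.1]
finger_gap: 0.0795
```

Request:
{"name": "carry_out", "arguments": {
  "plan": [0,0,0,0,0,0,0,0,0,0,0,0,0,0,0,0]
}}

```text
time: 36.95
eef_pos: [0.4477, 0.132, 0.1141]
eef_rot: [0.74, 0.672, -0.0, 0.0]
contact_force: [0.1, 0.6, -0.2]
finger_gap: 0.0801
```

```bash
python3 plan.py .4503,.1312,.024,84.9,25
```

```text
t 36.95 pos [0.4477 0.132  0.1141] th 84.52 gap 0.0801 F [ 0.1  0.6 -0.2] q [ 0.14  0.19  1.87 -0.    1.08  0.23]
[-0.0, 0.001, 0.023, -0.0, -0.0, 0.0, 0.022, -0.0, -0.0, 0.001, 0.023, -0.01, -0.001, 0.001, 0.022, 0.0]
```

Request:
{"name": "carry_out", "arguments": {
  "plan": [0,0.001,0.023,0,0,0.001,0.022,0,0,0.001,0.023,-0.01,-0.001,0,0.022,0,0,0,0,0]
}}

```text
time: 37.45
eef_pos: [0.4482, 0.1303, 0.0221]
eef_rot: [0.737, 0.676, -0.003, -0.002]
contact_force: [-0.8, -0.4, 0.3]
finger_gap: 0.0797
```

Request:
{"name": "carry_out", "arguments": {
  "plan": [0,0,0,0,0,0,0,0,0,0,0,0,0,0,0,0,0,0,0,0],
  "claw": 1
}}

```text
time: 37.95
eef_pos: [0.4511, 0.1319, 0.0255]
eef_rot: [0.736, 0.677, 0.001, 0.001]
contact_force: [-0.0, -2.0, 4.7]
finger_gap: 0.0562
```

Request:
{"name": "carry_out", "arguments": {
  "plan": [0,0,-0.01,0,0,0,-0.03,0,0,0,-0.035,0,0,0,-0.035,0,0,0,-0.03,0]
}}

```text
time: 38.45
eef_pos: [0.4494, 0.132, 0.1663]
eef_rot: [0.736, 0.677, 0.0, -0.0]
contact_force: [0.4, 0.7, -3.9]
finger_gap: 0.0561
```

```bash
python3 plan.py .6255,-.185,.15,92.3,45
```

```text
t 38.45 pos [0.4494 0.132  0.1663] th 85.2 gap 0.0561 F [ 0.4  0.7 -3.9] q [0.14 0.14 1.78 0.   1.21 0.22]
[-0.033, 0.022, 0.002, -0.01, -0.034, 0.023, 0.002, -0.02, -0.034, 0.021, 0.001, -0.01, -0.035, 0.021, 0.002, -0.02, -0.034, 0.02, 0.002, -0.01]
[-0.035, 0.021, 0.002, -0.01, -0.035, 0.019, 0.002, -0.02, -0.036, 0.019, 0.001, -0.01, -0.036, 0.019, 0.002, -0.01]
```

Request:
{"name": "carry_out", "arguments": {
  "plan": [-0.033,0.022,0.002,-0.01,-0.034,0.023,0.002,-0.02,-0.034,0.021,0.001,-0.01,-0.035,0.021,0.002,-0.02,-0.034,0.02,0.002,-0.01]
}}

```text
time: 38.95
eef_pos: [0.5471, -0.045, 0.1554]
eef_rot: [0.712, 0.702, -0.0, -0.001]
contact_force: [0.4, 0.5, -3.1]
finger_gap: 0.0559
```

Request:
{"name": "carry_out", "arguments": {
  "plan": [-0.035,0.021,0.002,-0.01,-0.035,0.019,0.002,-0.02,-0.036,0.019,0.001,-0.01,-0.036,0.019,0.002,-0.01,0,0,0,0]
}}

```text
time: 39.45
eef_pos: [0.6281, -0.1905, 0.1473]
eef_rot: [0.695, 0.719, -0.001, 0.001]
contact_force: [-0.3, 0.5, -2.7]
finger_gap: 0.0558
```

Request:
{"name": "carry_out", "arguments": {
  "plan": [0,0,0,0,0,0,0,0,0,0,0,0]
}}

```text
time: 39.75
eef_pos: [0.6255, -0.184, 0.1486]
eef_rot: [0.694, 0.72, -0.0, -0.001]
contact_force: [1.0, 0.7, -2.6]
finger_gap: 0.0557
```

```bash
python3 plan.py .6255,-.185,.046,92.3,27
```

```text
t 39.75 pos [ 0.6255 -0.184   0.1486] th 92.13 gap 0.0557 F [ 1.   0.7 -2.6] q [-0.39  0.42  1.42  0.    1.3  -0.43]
[-0.0, 0.0, 0.026, -0.0, -0.0, 0.0, 0.025, -0.0, -0.001, 0.0, 0.026, -0.0, 0.0, 0.0, 0.026, -0.0]
```

Request:
{"name": "carry_out", "arguments": {
  "plan": [-0.001,0,0.026,0,0,0,0.026,0,0,0,0.026,0,0,0,0.022,0,0,0,0,0]
}}

```text
time: 40.25
eef_pos: [0.6245, -0.1847, 0.0465]
eef_rot: [0.694, 0.72, -0.001, -0.002]
contact_force: [0.7, 0.2, -3.0]
finger_gap: 0.0556
```

Request:
{"name": "carry_out", "arguments": {
  "plan": [0,0,0,0,0,0,0.003,0,0,0,0.001,0,0,0,0,0]
}}

```text
time: 40.65
eef_pos: [0.6264, -0.1865, 0.0451]
eef_rot: [0.694, 0.72, 0.0, 0.0]
contact_force: [-0.6, 0.0, -3.0]
finger_gap: 0.0556
```

Request:
{"name": "carry_out", "arguments": {
  "plan": [0,0,0,0,0,0,0,0,0,0,0,0,0,0,0,0],
  "claw": -0.7
}}

```text
time: 41.05
eef_pos: [0.6266, -0.1866, 0.0449]
eef_rot: [0.694, 0.72, 0.0, 0.0]
contact_force: [-0.4, -0.2, 1.2]
finger_gap: 0.0794
```

Request:
{"name": "carry_out", "arguments": {
  "plan": [0,0,-0.03,0,0,0,-0.04,0,0,0,-0.03,0,0,0,0,0]
}}

```text
time: 41.45
eef_pos: [0.6294, -0.1877, 0.1499]
eef_rot: [0.694, 0.72, 0.002, 0.005]
contact_force: [0.4, -0.0, 0.5]
finger_gap: 0.0798
```

```bash
python3 plan.py .455,.03,.15,86,48 .4354,.2329,.13,83.8,42; python3 -c "
from meas import *
for n in ('top','side'):
    im,P=snap(n); tins(im,P)"
```

```text
t 41.45 pos [ 0.6294 -0.1877  0.1499] th 92.07 gap 0.0798 F [ 0.4 -0.   0.5] q [-0.4   0.42  1.42  0.    1.29 -0.43]
[0.037, -0.028, -0.0, 0.02, 0.037, -0.028, -0.0, 0.02, 0.036, -0.029, -0.0, 0.01, 0.036, -0.03, -0.0, 0.02, 0.035, -0.03, -0.0, 0.02]
[0.035, -0.031, -0.0, 0.02, 0.04, -0.007, 0.004, 0.01, 0.04, -0.007, 0.004, 0.0, 0.04, -0.008, 0.004, 0.01, 0.04, -0.007, 0.004, 0.01]
[0.04, -0.009, 0.004, 0.0]
tins
px [153. 118.] n 79 z 0.0742 mean [0.736  0.3982 0.0729] (array([735.7, 399. ]), 5.3, 75.3, 22.5)
px [346. 144.] n 125 z 0.0708 mean [ 0.6316 -0.2744  0.07  ] (array([ 633.6, -270.3]), 37.3, 63.0, 69.5)
px [364. 145.] n 193 z 0.0708 mean [ 0.627  -0.3365  0.0699] (array([ 631.5, -333.2]), 56.1, 49.5, 2.0)
px [317. 147.] n 95 z 0.0733 mean [ 0.6222 -0.1725  0.0743] (array([ 624.3, -171.6]), 27.9, 54.7, 87.8)
px [386. 160.] n 105 z 0.0645 mean [ 0.5758 -0.4124  0.0658] (array([ 581.9, -417.4]), 78.1, 34.0, 27.3)
px [170. 200.] n 288 z 0.0522 mean [0.4461 0.3391 0.0527] (array([446.5, 340.1]), 63.4, 55.1, 77.4)
px [201. 203.] n 290 z 0.0521 mean [0.435  0.2322 0.0525] (array([435.6, 232.8]), 62.5, 56.0, 83.2)
px [370. 211.] n 89 z 0.0519 mean [ 0.3994 -0.3535  0.0523] (array([ 401.4, -353. ]), 40.1, 27.7, 16.7)
px [359. 217.] n 77 z 0.0521 mean [ 0.3799 -0.312   0.0524] (array([ 381.6, -311.2]), 27.0, 38.5, 17.0)
tins
px [310. 140.] n 198 z 0.0669 mean [ 0.5765 -0.4161  0.0657] (array([ 580.5, -421.8]), 79.2, 45.3, 26.9)
px [276. 157.] n 689 z 0.0709 mean [ 0.6184 -0.2441  0.0673] (array([ 627.5, -258.7]), 62.3, 209.3, 1.8)
px [117. 248.] n 254 z 0.0712 mean [0.7343 0.4092 0.0706] (array([733. , 400.7]), 31.7, 83.7, 0.7)
px [236. 260.] n 359 z 0.0522 mean [0.4316 0.2335 0.0526] (array([433. , 229.5]), 63.1, 60.0, 83.9)
px [208. 282.] n 414 z 0.0521 mean [0.4426 0.34   0.0525] (array([445.7, 337.3]), 62.9, 59.7, 76.8)
```

Request:
{"name": "carry_out", "arguments": {
  "plan": [0.037,-0.028,0,0.02,0.037,-0.028,0,0.02,0.036,-0.029,0,0.01,0.036,-0.03,0,0.02,0.035,-0.03,0,0.02]
}}

```text
time: 42.05
eef_pos: [0.4783, -0.0039, 0.1425]
eef_rot: [0.726, 0.687, -0.001, -0.002]
contact_force: [0.5, 1.1, 0.1]
finger_gap: 0.08
```

Request:
{"name": "carry_out", "arguments": {
  "plan": [0.035,-0.031,0,0.02,0.04,-0.007,0.004,0.01,0.04,-0.007,0.004,0,0.04,-0.008,0.004,0.01,0.04,-0.007,0.004,0.01]
}}

```text
time: 42.55
eef_pos: [0.4347, 0.1942, 0.1267]
eef_rot: [0.743, 0.669, -0.002, -0.001]
contact_force: [0.8, 0.4, -0.3]
finger_gap: 0.0801
```

Request:
{"name": "carry_out", "arguments": {
  "plan": [0.04,-0.009,0.004,0,0,0,0,0,0,0,0,0,0,0,0,0,0,0,0,0]
}}

```text
time: 43.05
eef_pos: [0.4319, 0.2325, 0.1241]
eef_rot: [0.743, 0.669, -0.001, 0.0]
contact_force: [-0.9, 0.3, 1.1]
finger_gap: 0.0798
```

```bash
python3 plan.py .4354,.2329,.024,83.8,26
```

```text
t 43.05 pos [0.4319 0.2325 0.1241] th 83.94 gap 0.0798 F [-0.9  0.3  1.1] q [ 0.35  0.21  1.81 -0.    1.12  0.46]
[0.0, 0.001, 0.025, 0.0, 0.0, 0.001, 0.025, 0.0, 0.001, 0.001, 0.025, 0.0, -0.0, 0.0, 0.025, 0.0]
```

Request:
{"name": "carry_out", "arguments": {
  "plan": [0,0.001,0.025,0,0,0.001,0.025,0,0.001,0.001,0.025,0,0,0,0.025,0,0,0,0,0]
}}

```text
time: 43.55
eef_pos: [0.4327, 0.2323, 0.022]
eef_rot: [0.744, 0.669, -0.003, -0.001]
contact_force: [-0.7, 0.1, 0.7]
finger_gap: 0.0799
```

Request:
{"name": "carry_out", "arguments": {
  "plan": [0,0,0,0,0,0,0,0,0,0,0,0,0,0,0,0,0,0,0,0],
  "claw": 1
}}

```text
time: 44.05
eef_pos: [0.436, 0.2347, 0.0257]
eef_rot: [0.743, 0.669, 0.001, 0.001]
contact_force: [-0.0, -0.9, 7.2]
finger_gap: 0.056
```

Request:
{"name": "carry_out", "arguments": {
  "plan": [0,0,-0.01,0,0,0,-0.03,0,0,0,-0.035,0,0,0,-0.035,0,0,0,-0.03,0]
}}

```text
time: 44.55
eef_pos: [0.4346, 0.2346, 0.1665]
eef_rot: [0.743, 0.669, 0.0, 0.0]
contact_force: [-0.3, 0.8, -2.3]
finger_gap: 0.0561
```

```bash
python3 plan.py .455,.03,.15,88,45 .6227,-.1151,.15,92.3,40
```

```text
t 44.55 pos [0.4346 0.2346 0.1665] th 84.06 gap 0.0561 F [-0.3  0.8 -2.3] q [0.35 0.18 1.74 0.   1.22 0.46]
[-0.04, 0.008, 0.003, -0.01, -0.041, 0.008, 0.004, -0.02, -0.04, 0.007, 0.003, -0.01, -0.041, 0.007, 0.003, -0.02, -0.04, 0.006, 0.003, -0.01]
[-0.023, 0.029, 0.0, -0.01, -0.024, 0.028, 0.0, -0.01, -0.024, 0.028, 0.0, -0.02, -0.024, 0.028, 0.0, -0.01, -0.025, 0.028, 0.0, -0.01]
[-0.025, 0.027, 0.0, -0.01]
```

Request:
{"name": "carry_out", "arguments": {
  "plan": [-0.04,0.008,0.003,-0.01,-0.041,0.008,0.004,-0.02,-0.04,0.007,0.003,-0.01,-0.041,0.007,0.003,-0.02,-0.04,0.006,0.003,-0.01]
}}

```text
time: 45.05
eef_pos: [0.4549, 0.029, 0.1486]
eef_rot: [0.719, 0.695, -0.0, -0.0]
contact_force: [-0.3, -0.3, -2.0]
finger_gap: 0.056
```

Request:
{"name": "carry_out", "arguments": {
  "plan": [-0.023,0.029,0,-0.01,-0.024,0.028,0,-0.01,-0.024,0.028,0,-0.02,-0.024,0.028,0,-0.01,-0.025,0.028,0,-0.01]
}}

```text
time: 45.55
eef_pos: [0.5957, -0.0918, 0.1484]
eef_rot: [0.698, 0.716, -0.0, -0.001]
contact_force: [0.8, 0.4, -1.3]
finger_gap: 0.0558
```

Request:
{"name": "carry_out", "arguments": {
  "plan": [-0.025,0.027,0,-0.01,0,0,0,0,0,0,0,0,0,0,0,0,0,0,0,0]
}}

```text
time: 46.05
eef_pos: [0.6219, -0.1143, 0.1487]
eef_rot: [0.694, 0.72, -0.0, -0.0]
contact_force: [-0.4, 0.5, -2.7]
finger_gap: 0.0558
```

```bash
python3 plan.py .6227,-.1145,.046,92.3,26
```

```text
t 46.05 pos [ 0.6219 -0.1143  0.1487] th 92.11 gap 0.0558 F [-0.4  0.5 -2.7] q [-0.29  0.4   1.47  0.    1.28 -0.33]
[-0.0, 0.0, 0.026, -0.0, -0.0, 0.0, 0.025, -0.0, -0.0, 0.001, 0.026, -0.0, -0.0, -0.0, 0.026, -0.0]
```

Request:
{"name": "carry_out", "arguments": {
  "plan": [0,0.001,0.026,0,0,0,0.026,0,0,0,0.026,0,0,0,0.022,0,0,0,0,0]
}}

```text
time: 46.55
eef_pos: [0.6223, -0.1142, 0.0469]
eef_rot: [0.694, 0.72, -0.001, -0.002]
contact_force: [-0.4, -0.2, -2.0]
finger_gap: 0.0558
```

Request:
{"name": "carry_out", "arguments": {
  "plan": [0,0,0,0,0,0,0.003,0,0,0,0.001,0,0,0,0,0]
}}

```text
time: 46.95
eef_pos: [0.6241, -0.1153, 0.045]
eef_rot: [0.694, 0.72, 0.0, 0.0]
contact_force: [-0.7, 0.1, -1.8]
finger_gap: 0.0559
```

Request:
{"name": "carry_out", "arguments": {
  "plan": [0,0,0,0,0,0,0,0,0,0,0,0,0,0,0,0],
  "claw": -0.65
}}

```text
time: 47.35
eef_pos: [0.6242, -0.1155, 0.0447]
eef_rot: [0.694, 0.72, 0.0, 0.0]
contact_force: [-0.8, -0.5, -0.4]
finger_gap: 0.0778
```

Request:
{"name": "carry_out", "arguments": {
  "plan": [0,0,-0.03,0,0,0,-0.04,0,0,0,-0.03,0,0,0,0,0]
}}

```text
time: 47.75
eef_pos: [0.6272, -0.1163, 0.1497]
eef_rot: [0.694, 0.72, 0.002, 0.005]
contact_force: [1.4, -0.5, 0.1]
finger_gap: 0.0775
```

```bash
python3 plan.py .455,.0,.15,88,45 .4447,.3322,.13,77,42; python3 -c "
from meas import *
for n in ('top','side'):
    im,P=snap(n); tins(im,P)"
```

```text
t 47.75 pos [ 0.6272 -0.1163  0.1497] th 92.07 gap 0.0775 F [ 1.4 -0.5  0.1] q [-0.29  0.4   1.46 -0.    1.27 -0.33]
[0.024, -0.034, -0.0, 0.01, 0.025, -0.033, -0.0, 0.02, 0.023, -0.035, -0.0, 0.01, 0.023, -0.034, -0.0, 0.02, 0.023, -0.035, -0.0, 0.01]
[0.041, -0.003, 0.002, 0.02, 0.042, -0.003, 0.003, 0.03, 0.041, -0.005, 0.002, 0.02, 0.041, -0.006, 0.003, 0.03, 0.041, -0.007, 0.002, 0.02]
[0.041, -0.007, 0.003, 0.02, 0.04, -0.009, 0.002, 0.03, 0.041, -0.009, 0.003, 0.02]
tins
px [154. 118.] n 78 z 0.0725 mean [0.7364 0.3966 0.0724] (array([736.3, 397.2]), 4.4, 77.6, 22.3)
px [351. 145.] n 633 z 0.0716 mean [ 0.6274 -0.2922  0.0706] (array([ 630.8, -290.4]), 58.5, 133.1, 2.8)
px [321. 145.] n 98 z 0.0724 mean [ 0.6285 -0.1879  0.0729] (array([ 628.5, -183.4]), 30.6, 58.8, 75.7)
px [293. 148.] n 90 z 0.0715 mean [ 0.6218 -0.0927  0.07  ] (array([622.2, -93.8]), 17.5, 56.0, 89.6)
px [386. 159.] n 103 z 0.0678 mean [ 0.5765 -0.4118  0.0673] (array([ 581.4, -417.4]), 77.9, 33.4, 28.3)
px [170. 200.] n 286 z 0.0523 mean [0.4462 0.3391 0.0528] (array([446.7, 339.8]), 63.0, 56.1, 76.9)
px [370. 208.] n 136 z 0.052 mean [ 0.4097 -0.3509  0.052 ] (array([ 413.4, -349.3]), 65.2, 27.6, 17.0)
px [359. 217.] n 67 z 0.0521 mean [ 0.3791 -0.3134  0.0523] (array([ 378.2, -313.1]), 24.3, 42.1, 32.2)
tins
px [310. 140.] n 200 z 0.0662 mean [ 0.5762 -0.4163  0.0665] (array([ 579.8, -420.9]), 78.9, 40.8, 27.4)
px [270. 162.] n 949 z 0.0706 mean [ 0.6172 -0.2064  0.0674] (array([ 625.3, -224.1]), 62.3, 278.0, 2.0)
px [117. 248.] n 250 z 0.0704 mean [0.7338 0.4103 0.0707] (array([746.6, 401.6]), 33.2, 80.3, 21.6)
px [208. 282.] n 413 z 0.0526 mean [0.4424 0.34   0.0528] (array([444.8, 337.7]), 63.4, 59.4, 75.0)
```

Request:
{"name": "carry_out", "arguments": {
  "plan": [0.024,-0.034,0,0.01,0.025,-0.033,0,0.02,0.023,-0.035,0,0.01,0.023,-0.034,0,0.02,0.023,-0.035,0,0.01]
}}

```text
time: 48.35
eef_pos: [0.4491, 0.0022, 0.1425]
eef_rot: [0.719, 0.695, -0.001, -0.002]
contact_force: [-0.4, 0.1, 0.8]
finger_gap: 0.0775
```

Request:
{"name": "carry_out", "arguments": {
  "plan": [0.041,-0.003,0.002,0.02,0.042,-0.003,0.003,0.03,0.041,-0.005,0.002,0.02,0.041,-0.006,0.003,0.03,0.041,-0.007,0.002,0.02]
}}

```text
time: 48.85
eef_pos: [0.4432, 0.2098, 0.1306]
eef_rot: [0.76, 0.65, -0.002, -0.001]
contact_force: [0.5, -0.1, -0.5]
finger_gap: 0.0777
```

Request:
{"name": "carry_out", "arguments": {
  "plan": [0.041,-0.007,0.003,0.02,0.04,-0.009,0.002,0.03,0.041,-0.009,0.003,0.02,0,0,0,0,0,0,0,0]
}}

```text
time: 49.35
eef_pos: [0.4404, 0.333, 0.1224]
eef_rot: [0.781, 0.625, -0.002, 0.0]
contact_force: [0.2, -1.0, -0.5]
finger_gap: 0.0774
```

Request:
{"name": "carry_out", "arguments": {
  "plan": [0,0,0,0,0,0,0,0,0,0,0,0]
}}

```text
time: 49.65
eef_pos: [0.442, 0.332, 0.1245]
eef_rot: [0.782, 0.623, -0.0, 0.0]
contact_force: [0.3, -0.3, 0.5]
finger_gap: 0.0777
```

```bash
python3 plan.py .4447,.3322,.024,77,26
```

```text
t 49.65 pos [0.442  0.332  0.1245] th 77.07 gap 0.0777 F [ 0.3 -0.3  0.5] q [ 0.52  0.3   1.68 -0.    1.16  0.74]
[0.0, 0.001, 0.025, 0.0, 0.0, 0.0, 0.025, 0.0, 0.001, 0.001, 0.025, 0.0, -0.0, 0.001, 0.025, 0.0]
```

Request:
{"name": "carry_out", "arguments": {
  "plan": [0,0.001,0.025,0,0,0.001,0.025,0,0.001,0.001,0.025,0,0,0,0.025,0,0,0,0,0]
}}

```text
time: 50.15
eef_pos: [0.4428, 0.3313, 0.0218]
eef_rot: [0.782, 0.623, -0.003, -0.0]
contact_force: [-0.2, -0.7, 0.5]
finger_gap: 0.0777
```

Request:
{"name": "carry_out", "arguments": {
  "plan": [0,0,0,0,0,0,0,0,0,0,0,0,0,0,0,0,0,0,0,0],
  "claw": 1
}}

```text
time: 50.65
eef_pos: [0.446, 0.334, 0.0259]
eef_rot: [0.782, 0.624, 0.001, 0.0]
contact_force: [-0.4, -0.6, 7.3]
finger_gap: 0.056
```

Request:
{"name": "carry_out", "arguments": {
  "plan": [0,0,-0.01,0,0,0,-0.03,0,0,0,-0.035,0,0,0,-0.035,0,0,0,-0.03,0]
}}

```text
time: 51.15
eef_pos: [0.4447, 0.3334, 0.1663]
eef_rot: [0.782, 0.624, 0.0, 0.0]
contact_force: [-0.8, -0.0, -3.4]
finger_gap: 0.0557
```

```bash
python3 plan.py .455,-.03,.15,88,45 .6202,-.0531,.15,92.3,40
```

```text
t 51.15 pos [0.4447 0.3334 0.1663] th 77.18 gap 0.0557 F [-0.8 -0.  -3.4] q [ 0.52  0.27  1.61 -0.    1.26  0.74]
[-0.039, 0.01, 0.002, -0.02, -0.039, 0.009, 0.002, -0.02, -0.04, 0.009, 0.001, -0.02, -0.04, 0.008, 0.002, -0.02, -0.039, 0.007, 0.002, -0.02]
[-0.04, 0.006, 0.002, -0.03, -0.04, 0.005, 0.002, -0.02, -0.041, 0.004, 0.001, -0.02, -0.04, 0.003, 0.002, -0.02, -0.003, 0.033, 0.0, -0.01]
[-0.004, 0.033, 0.0, -0.02, -0.005, 0.033, 0.0, -0.01, -0.005, 0.033, 0.0, -0.02, -0.005, 0.033, 0.0, -0.01]
```

Request:
{"name": "carry_out", "arguments": {
  "plan": [-0.039,0.01,0.002,-0.02,-0.039,0.009,0.002,-0.02,-0.04,0.009,0.001,-0.02,-0.04,0.008,0.002,-0.02,-0.039,0.007,0.002,-0.02]
}}

```text
time: 51.65
eef_pos: [0.4504, 0.1304, 0.1555]
eef_rot: [0.749, 0.662, -0.0, 0.0]
contact_force: [0.0, -1.1, -2.7]
finger_gap: 0.0557
```

Request:
{"name": "carry_out", "arguments": {
  "plan": [-0.04,0.006,0.002,-0.03,-0.04,0.005,0.002,-0.02,-0.041,0.004,0.001,-0.02,-0.04,0.003,0.002,-0.02,-0.003,0.033,0,-0.01]
}}

```text
time: 52.15
eef_pos: [0.4836, -0.0382, 0.1482]
eef_rot: [0.717, 0.697, -0.003, -0.001]
contact_force: [0.3, 0.7, -2.3]
finger_gap: 0.0559
```

Request:
{"name": "carry_out", "arguments": {
  "plan": [-0.004,0.033,0,-0.02,-0.005,0.033,0,-0.01,-0.005,0.033,0,-0.02,-0.005,0.033,0,-0.01,0,0,0,0]
}}

```text
time: 52.65
eef_pos: [0.6245, -0.0539, 0.1478]
eef_rot: [0.694, 0.72, 0.001, 0.001]
contact_force: [-0.4, -0.5, -2.1]
finger_gap: 0.0555
```

Request:
{"name": "carry_out", "arguments": {
  "plan": [0,0,0,0,0,0,0,0,0,0,0,0]
}}

```text
time: 52.95
eef_pos: [0.6188, -0.0528, 0.1486]
eef_rot: [0.694, 0.72, -0.0, -0.0]
contact_force: [0.3, 0.4, -2.9]
finger_gap: 0.0558
```

```bash
python3 plan.py .6202,-.0515,.046,92.3,26; python3 -c "
from meas import *
im,P=snap('side'); tins(im,P); np.savez('s8.npz',im=im,P=P)"
```

```text
t 52.95 pos [ 0.6188 -0.0528  0.1486] th 92.07 gap 0.0558 F [ 0.3  0.4 -2.9] q [-0.2   0.38  1.49 -0.    1.27 -0.23]
[0.0, 0.0, 0.026, -0.0, 0.001, 0.001, 0.025, -0.0, -0.0, 0.0, 0.026, -0.0, 0.0, 0.0, 0.026, -0.0]
tins
px [310. 140.] n 205 z 0.0665 mean [ 0.5756 -0.417   0.0669] (array([ 579.5, -420.6]), 78.9, 43.0, 27.6)
px [271. 161.] n 904 z 0.0707 mean [ 0.6162 -0.2119  0.0673] (array([ 625.4, -224.9]), 61.8, 280.7, 2.1)
px [117. 248.] n 251 z 0.0706 mean [0.7346 0.4085 0.0704] (array([732.8, 398.1]), 33.8, 89.6, 0.3)
```

Request:
{"name": "carry_out", "arguments": {
  "plan": [0.001,0.001,0.026,0,0.001,0,0.026,0,0,0,0.026,0,0,0,0.022,0,0,0,0,0]
}}

```text
time: 53.5
eef_pos: [0.6195, -0.0507, 0.047]
eef_rot: [0.694, 0.72, -0.001, -0.001]
contact_force: [-0.0, 0.6, -2.1]
finger_gap: 0.0556
```

Request:
{"name": "carry_out", "arguments": {
  "plan": [0,0,0,0,0,0,0.003,0,0,0,0.001,0,0,0,0,0]
}}

```text
time: 53.9
eef_pos: [0.6213, -0.0511, 0.0451]
eef_rot: [0.694, 0.72, 0.0, 0.0]
contact_force: [-0.1, -0.7, -1.2]
finger_gap: 0.0556
```

Request:
{"name": "carry_out", "arguments": {
  "plan": [0,0,0,0,0,0,0,0,0,0,0,0,0,0,0,0],
  "claw": -0.65
}}

```text
time: 54.3
eef_pos: [0.6214, -0.0511, 0.0448]
eef_rot: [0.694, 0.72, 0.0, 0.0]
contact_force: [0.5, -0.2, 0.6]
finger_gap: 0.0771
```

Request:
{"name": "carry_out", "arguments": {
  "plan": [0,0,-0.03,0,0,0,-0.04,0,0,0,-0.04,0,0,0,-0.045,0,0,0,-0.045,0]
}}

```text
time: 54.8
eef_pos: [0.6207, -0.0509, 0.2462]
eef_rot: [0.694, 0.72, -0.0, 0.0]
contact_force: [1.0, -0.2, 0.6]
finger_gap: 0.0774
```

Request:
{"name": "carry_out", "arguments": {
  "plan": [0,-0.045,0,0,0,-0.045,0,0,0,-0.045,0,0,0,-0.045,0,0,0,-0.045,0,0]
}}

```text
time: 55.3
eef_pos: [0.3943, -0.059, 0.2444]
eef_rot: [0.694, 0.72, -0.0, 0.0]
contact_force: [-0.2, 0.4, 0.9]
finger_gap: 0.0772
```

Request:
{"name": "carry_out", "arguments": {
  "plan": [-0.02,-0.03,0,0,-0.03,-0.01,0,0,0,0,0,0,0,0,0,0]
}}

```text
time: 55.7
eef_pos: [0.3581, -0.1106, 0.2447]
eef_rot: [0.695, 0.719, 0.0, 0.0]
contact_force: [0.6, 0.5, 0.2]
finger_gap: 0.0777
```

```bash
python3 plan.py; python3 hung.py; cat > fin.py <<'E'
from meas import *
im,P=snap('top'); save(im,'f.png'); im2,P2=snap('side'); save(im2,'fs.png')
for nm,I,Q in(('top',im,P),('side',im2,P2)):
    i=I.astype(int); z=Q[...,2]; y=np.radians(2.3); ex=np.array([np.cos(y),np.sin(y)]); ey=np.array([-ex[1],ex[0]])
    r=Q[...,:2]-[.6255,-.185]; sx=r@ex; sy=r@ey
    m=(z>.066)&(z<.077)&(abs(sx)<.06)&(abs(sy)<.2)
    print(nm,'row',np.percentile(sx[m],[1,99]).round(3),np.percentile(sy[m],[.5,99.5]).round(3))
    for k in range(-2,3):
        q=m&(abs(sy-k*.07)<.034); print(k,q.sum(),'z',np.median(z[q]).round(4),'x',np.percentile(sx[q],[2,98]).round(3),'y',np.percentile(sy[q],[2,98]).round(3), rect(Q[q]))
E
python3 fin.py
```

```text
t 55.7 pos [ 0.3581 -0.1106  0.2447] th 91.94 gap 0.0777 F [0.6 0.5 0.2] q [-0.49 -0.06  1.8   0.    1.4  -0.52]
1032 z [0.0524 0.2223] sy [-0.0368  0.0336] sx [-0.008  -0.0049  0.003 ]
928 z [0.0518 0.2218] sy [-0.0374  0.0356] sx [-0.0081 -0.0051  0.0026]
843 z [0.0525 0.2223] sy [-0.0375  0.0347] sx [-0.009  -0.0059  0.0033]
top row [-0.027  0.028] [-0.17  0.17]
-2 224 z 0.0712 x [-0.026  0.029] y [-0.171 -0.11 ] (array([ 632.5, -325.7]), 57.2, 62.9, 2.0)
-1 227 z 0.0715 x [-0.027  0.027] y [-0.101 -0.041] (array([ 628. , -256.7]), 56.8, 63.2, 2.4)
0 237 z 0.0718 x [-0.027  0.027] y [-0.032  0.028] (array([ 626. , -187.4]), 56.0, 62.9, 3.5)
1 222 z 0.0719 x [-0.026  0.027] y [0.039 0.098] (array([ 624.1, -117.3]), 57.2, 61.3, 0.8)
2 232 z 0.0714 x [-0.027  0.027] y [0.111 0.17 ] (array([619.7, -44.3]), 59.4, 55.4, 88.6)
side row [-0.03   0.027] [-0.174  0.169]
-2 118 z 0.0722 x [-0.029  0.026] y [-0.173 -0.11 ] (array([ 630. , -325.1]), 58.5, 67.6, 5.0)
-1 140 z 0.0715 x [-0.029  0.026] y [-0.103 -0.037] (array([ 626.5, -255. ]), 56.9, 67.7, 2.0)
0 139 z 0.0724 x [-0.03   0.025] y [-0.032  0.028] (array([ 625.8, -187.5]), 62.4, 63.1, 4.2)
1 156 z 0.0726 x [-0.03   0.026] y [0.039 0.095] (array([ 621.7, -116.1]), 58.9, 63.5, 1.6)
2 173 z 0.0721 x [-0.03   0.026] y [0.108 0.169] (array([618.7, -46.9]), 58.9, 61.7, 2.7)
```

View pics/f.png

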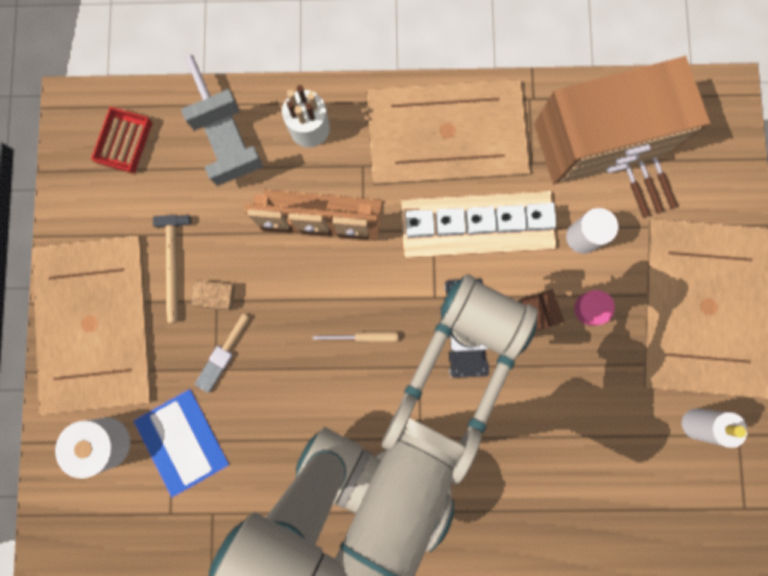

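View pics/fs.png

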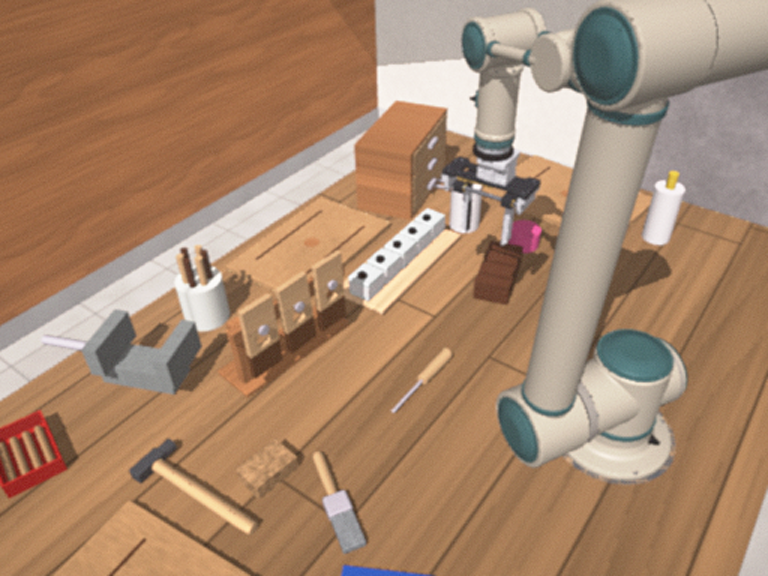

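```bash
python3 -c "
from station import arm
print(arm.finish_job())"
```

```text
the job is handed in; nothing more can be done
None
```

The job is handed in, at about 56 s of the 210 s allowed; the interface gives no verdict.

- **Strops:** all three hang upright, one on each stud. In the last pictures each stud head sits above the open hole, so each strop is locked. Their measured tops (about 222 mm) and bottoms (about 52 mm) read about 2 mm higher than expected, which is within the camera's accuracy and the 9 mm limit.
- **Tins:** all five stand upright on the shelf in one row. Their centres are about 70 mm apart and within about 2 mm of the middle line. They are square to within a few degrees: the two cameras differ by up to 3° on single tins, and the limit is 11°.
- **Everything else:** in the last top picture the chisel, cork, mallet, jar, brush and wax look where they started. I compared them by eye only. I saw no tin knocked aside during the run, and the gripper was open and clear of everything at the end.

The first tin was let go about 3 mm above the shelf; the last check shows it standing in line with the rest. No check failed.

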